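Tighten the mirror-blank clamp to its slip torque

ROBOT

A 6-joint arm with a two-finger parallel gripper is mounted at the origin on the work surface. World frame = base frame: x ahead of the robot, y to its left, z up, the work surface at z = 0. Lengths are in m, angles in degrees, forces in N, time in s.
With the tool pointing down it reaches from about 0.3 to 0.75 m from the base axis. Payload 8.5 kg.
Tool frame: the origin (TCP) lies between the finger pads; the fingertips stand 19 mm ahead of it and the grasp point (between the pads) is the TCP; z points along the fingers, y is the direction in which the jaws open and shut (so a half turn about z gives the same grasp; the last joint's range is limited). The gripper opens to 85 mm and grips with 20 to 120 N. Pads are 22 mm wide; open, the fingers measure 114 mm over their backs; the gripper's body (76 mm by 85 mm) begins 54 mm behind the grasp point. The pads swing forward as they close: fully open they stand 13 mm farther back than shut.
Start: joints at [-80.69, 21.807, 74.336, -0, 83.858, -12.336], TCP at [0.203, -0.511, 0.25] pointing down, gripper open.
Joint ranges: [-178.18, 178.18], [-50.72, 133.34], [12.68, 142.11], [-81.47, 261.47], [9.98, 163.14], [-165.26, 165.26]. Speed limits (degrees/s): [136.94, 136.94, 180, 180, 180, 180].

INTERFACE

Orientations are given as a 3x3 rotation matrix whose columns are the frame's x, y, z axes.
In Python, from rig import env gives the robot as it stands.
- The arm moves only by the shell command python3 -m pendant 'ROWS' [OPENING] [FORCE]. ROWS is JSON, a list of rows, each a list of 2 entries, a list of its own where there are three numbers: the shift along the tool's x, y, z scaled (see below), then the turn, a rotation vector about the tool's x, y, z scaled (see below). A call has 1 to 20 rows; each row shifts and turns the commanded pose from where the row before left it, along the tool's axes as they then stand; what a row does not reach is not made up. The controller multiplies each number of a shift by 0.1 m and each number of a turn by pi/2 rad. A row lasts 1/8 s, in which the tool goes at most 62.5 mm and 10.7 degrees, less where a joint would pass 70% of its speed; a pose out of reach is approached as far as the arm can. A call with a number of a shift or a turn outside -1 to 1 is refused whole. A call with a gripper value outside its range is refused whole. OPENING is the gripper command: -1 is shut, 1 is fully open, values between are in proportion, set as the call begins (- or left out, the last holds). The fingers move at their own pace and stop on an object; FORCE is the grip in N (left out, the last holds). Time passes only in rows, so rows that do not move let the fingers close. It gives the time, the measured TCP pose, the force and the opening at its end, in the units of the state.
- env.observe(): the state, without advancing time (a new reading comes with each control period).
- env.get_image(name): name is "scene" or "top" or "wrist"; returns a dict with "image" (384x512x3 uint8, red, green, blue), "K" (3x3 intrinsics, pixels), "R" (3x3) and "t" (3): a world point X has camera coordinates R X + t. Camera axes: x right, y down, z forward; pixel columns grow to the right and rows downward; lengths in m; the calibration is good to about 2 mm. A picture is of the moment at which its call begins. There is no depth.
- env.close_job(): hands the job in, once; it reports no verdict.
The state is a dict: "time_s": time; "q": joint angles; "qvel": joint speeds; "joint_efforts": joint torques, N m; "position": TCP position; "tool_rot": TCP orientation; "ft_force": force on the tool from outside, world axes, zero at the start; "wrist_torque": the same for the moment, N m; "grip_width": finger opening in m.
Only numpy, scipy, OpenCV 4.12 (cv2) and the standard library are available. Lean on these libraries where they do the work, as an engineer would, in place of code of your own. Each camera call takes 0.05 s, during which the arm holds its last target.

TASK

Clamp the glass mirror blank: take the T-key from its sloping rest, push its splined socket down over the splined spindle of the clamp, rocking it until the teeth mesh and it stands fully home and upright, and let go of it there. Then take the key again, best by its crossbar, and turn it clockwise (seen from above) until the jaw is tight on the glass and the spindle's slip clutch has clearly given, and stop there, before it has slipped an eighth of a turn. Leave the key standing on the spindle and leave the jar, beaker, carton and pan where they are.

Things in the scene. Friction and masses are not known exactly. Their poses are not given: they have to be found in the camera images.
- clamp: Grey fixed bench clamp, plate 245 x 120 x 12 mm. Origin on the vertical spindle axis at bench height, z up; its x axis points along the plate to the glass disc (100 mm across, top 38 mm high, centre 115 mm from the spindle). The splined spindle stands on a 70 x 70 mm housing, 50 mm high, at the plate's other end. Nothing else on the clamp is higher than 50 mm.
- seat (a point): On the spindle axis, centre of the top face of the steel clutch flange (54 mm across), 58 mm above the bench; z up. The mouth of the key's socket rests here when the key is fully home.
- spindle_tip (a point): Top of the spindle, 36 mm above the seat. Upwards from the seat: six straight flat-topped teeth 18 mm tall, one every 60 deg, 4 mm wide, 28 mm across tips, 18 mm across roots; a smooth pilot 18 mm across, 10 mm tall; a cone 8 mm tall, 8 mm across at the top. At what angle the teeth stand varies and is not reported.
- jaw (a joint): Travel of the aluminium jaw towards the glass in m: 0 fully back, 0.012 tight on the glass (its rubber face gives slightly); it starts 5 to 12 mm short. A rack drives it, 10 mm per rad of spindle turn, clockwise from above to close. Until the jaw is tight the spindle turns against about 0.12 N m of friction.
- clutch (a joint): How far the slip clutch between the splined spindle end and the jaw drive has slipped, in rad: 0 not slipped, grows as the key turns on clockwise. It slips at about 0.55 N m, reached only once the jaw is tight; the torque then stays level while the key turns and drops somewhat when it stops.
- rest: Fixed rest: wooden base 170 x 70 x 10 mm, an aluminium trough (56 mm wide) under the key's barrel, an open fork (32 mm wide) under its upper shank. Origin under the middle of the base, z up. The key lies in it at 45 deg, socket low, crossbar high, leaning towards the rest's +x; it lifts out straight up. The shank is free from 46 to 94 mm from the socket mouth.
- key: Loose steel T-key, 128 mm long, about 0.35 kg. Origin at the centre of the socket mouth, z along the shank to the crossbar, y along the crossbar. Barrel 44 mm across, 46 mm long. Socket bore 31 mm, 42 mm deep; six inner teeth 4 mm wide, 16 mm long from the mouth, 21 mm across their tips; meshed, 0.14 rad of play either way. Unmeshed it stops on the spindle's teeth, 18 mm above home.
- key_shank (a point): On the key's axis in the free middle of its shank, 68 mm from the socket mouth. The shank is square, 18 x 18 mm, faces square to the key's x and y, from 46 to 112 mm from the mouth.
- key_bar (a point): Middle of the pale wooden crossbar, 120 mm from the socket mouth: 100 mm long (key's y), 18 mm wide (key's x), 16 mm high (key's z).
- jar: Bystander: amber jar with white cap, 52 mm across, 75 mm tall; origin at the bottom centre.
- beaker: Bystander: glass beaker 60 mm across, 80 mm tall; origin at the bottom centre.
- wax: Bystander: plain white carton 60 x 110 x 50 mm; origin at the bottom centre.
- pan: Bystander: aluminium pan 130 mm across, 75 mm tall; origin at the bottom centre.
There are look-alikes about, which are no part of the job. Of the things that look like the key, the largest one is meant.

How it is judged (in metres and radians):
On the way, in this order (a step that is already met when the one before it is completed fails the run):
1. the key stands meshed and fully home on the spindle, let go (z of key in the frame of seat below 0.004 m and horizontal distance between key and seat below 0.004 m and angle between key's own z axis and vertical below 0.08 rad and contact force between the fingers and key below 0.1 N), for 0.2 s.
2. the jaw is tight and the clutch has slipped (value of joint jaw above 0.0112 m and value of joint clutch above 0.05 rad), for 0.05 s.
At the end, for the whole second after the job is handed in: Jaw tight on the glass (within 1 mm); clutch slipped 0.05 to 0.785 rad; key released, at rest, upright within 0.08 rad on the spindle, its socket mouth within 4 mm of the flange and the axis; jar, beaker, carton and pan within 30 mm of where they were (all of step 1 and value of joint jaw above 0.011 m and value of joint clutch between 0.05 and 0.785 rad and linear speed of key below 0.02 m/s and distance of each of jar, beaker, wax, pan from where it was at the start of the episode below 0.03 m); the robot touches nothing.
It fails at once if the clutch is driven on for an eighth of a turn or more (value of joint clutch above 0.785 rad).
It fails at once if jar, beaker, carton or pan is pushed aside or tipped (distance of any of jar, beaker, wax, pan from where it was at the start of the episode above 0.03 m or angle between any of jar, beaker, wax, pan's own z axis and vertical above 0.4 rad).
It also fails if it takes over 67 s, if anything falls off the work surface, if the arm or the gripper's body presses on something with over 40 N, if the wrist force passes 120 N, or if a joint passes its speed limit or range.

## Working session

There is one attempt and no reset: what is moved stays moved. The work goes in short steps, Python scripts to look and compute and a shell command to move; the robot and the scene stay as the last step left them, time stands still between calls to the robot, and variables do not carry over. Pictures are saved under pics/ and viewed, and the job is handed in when it is done.

```bash
ls; mkdir -p pics
python3 - <<'E'
from rig import env
import cv2
for n in ["scene","top","wrist"]:
    d=env.get_image(n); cv2.imwrite(f"pics/{n}0.png",d["image"][:,:,::-1]); print(n,d["K"].tolist() if hasattr(d["K"],'tolist') else d["K"],d["R"],d["t"])
print(env.observe())
E
```

```text
pics
scene [[363.4629041866375, 0.0, 252.40006378121532], [0.0, 363.4629041866375, 195.03311378975144], [0.0, 0.0, 1.0]] [[-0.63673389  0.77093316 -0.01523205]
 [ 0.57733449  0.46355515 -0.67216181]
 [-0.51113093 -0.43678219 -0.74024758]] [ 0.34018495 -0.25524152  1.36751202]
top [[405.3221688687969, 0.0, 251.02661277677845], [0.0, 405.3221688687969, 188.53806759610583], [0.0, 0.0, 1.0]] [[-0.00557583 -0.99997367  0.00464502]
 [-0.99614424  0.00514766 -0.08757947]
 [ 0.08755325 -0.00511544 -0.99614671]] [0.0098285  0.54193328 1.53032588]
wrist [[285.13535140138225, 0.0, 259.2401665725527], [0.0, 285.13535140138225, 190.4832448163154], [0.0, 0.0, 1.0]] [[ 3.68454004e-01 -9.29645735e-01 -6.74473207e-04]
 [-8.85099078e-01 -3.51020178e-01  3.05588705e-01]
 [-2.84325990e-01 -1.11998406e-01 -9.52163373e-01]] [-0.5482987  -0.03918275  0.38061363]
{'time_s': 0.15, 'q': array([-8.06911590e+01,  2.18314817e+01,  7.43719576e+01,  1.69221627e-03,
        8.38574982e+01, -1.23362869e+01]), 'qvel': array([-0.03285725, -0.10638781, -0.22089225,  0.01157685, -0.01163209,
        0.04985348]), 'joint_efforts': array([ 7.29140665e-04, -4.48626745e+01, -2.31346107e+01, -2.23580596e-04,
        3.82471349e-03, -2.16939537e-05]), 'position': array([ 0.20283837, -0.51101715,  0.24987621]), 'tool_rot': array([[ 9.29487441e-01,  3.68853733e-01, -1.43059019e-04],
       [ 3.68853672e-01, -9.29486879e-01,  1.05430478e-03],
       [ 2.55912771e-04, -1.03273089e-03, -9.99999434e-01]]), 'ft_force': array([0.09537674, 0.63862764, 0.57330245]), 'wrist_torque': array([0.02113119, 0.0874897 , 0.00678584]), 'grip_width': 0.0854112972418518}
```

View pics/scene0.png

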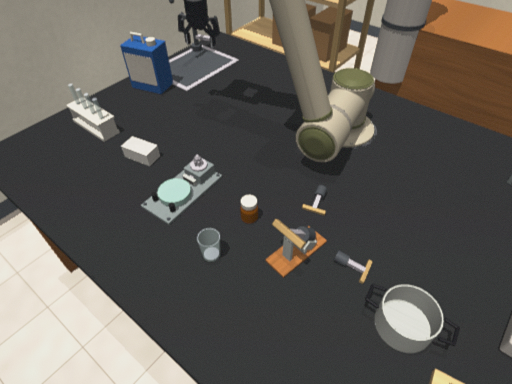

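View pics/top0.png

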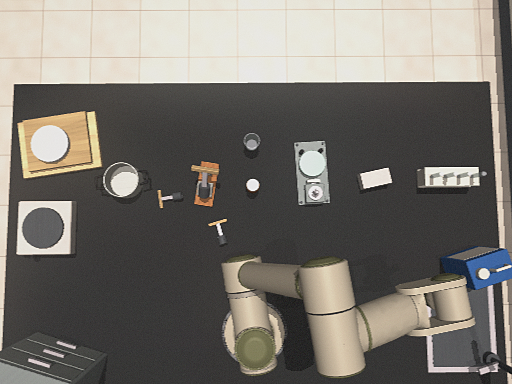

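View pics/wrist0.png

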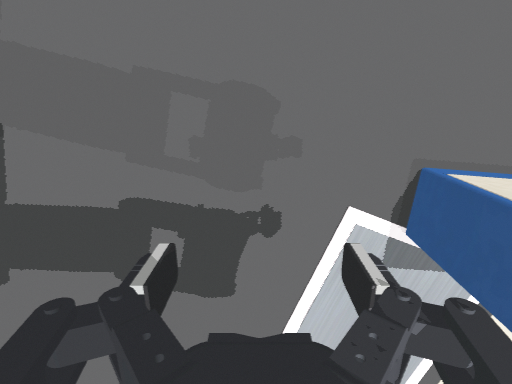

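Candidates for the key: T-key in the wooden rest (scene 293,235 / top 205,180), small T-key lying (scene 317,200 / top 220,230), small T-key lying (scene 353,265 / top 170,198). The one in the sloping rest looks largest; I'll check it in close crops.

```bash
cat > h.py <<'E'
import numpy as np, cv2, pickle
from rig import env
def grab(n,tag):
    d=env.get_image(n); cv2.imwrite(f"pics/{tag}.png",d["image"][:,:,::-1]); pickle.dump({k:np.array(d[k]) for k in d},open(f"pics/{tag}.pkl","wb")); return d
def load(tag): return pickle.load(open(f"pics/{tag}.pkl","rb"))
def crop(tag,x0,y0,x1,y1,s,out):
    im=load(tag)["image"][:,:,::-1][y0:y1,x0:x1]
    im=cv2.resize(im,None,fx=s,fy=s,interpolation=cv2.INTER_CUBIC); cv2.imwrite(f"pics/{out}.png",im)
def ray(d,px):
    v=np.linalg.inv(d["K"])@[px[0],px[1],1.]; v=d["R"].T@v; return -d["R"].T@d["t"], v/np.linalg.norm(v)
def tri(*obs):
    A=np.zeros((3,3));b=np.zeros(3)
    for d,px in obs:
        o,v=ray(d,px);P=np.eye(3)-np.outer(v,v);A+=P;b+=P@o
    X=np.linalg.solve(A,b)
    err=[np.round(np.array(proj(d,X))-px,1).tolist() for d,px in obs]
    return X,err
def atz(d,px,z):
    o,v=ray(d,px); return o+v*(z-o[2])/v[2]
def proj(d,X):
    c=d["R"]@X+d["t"]; p=d["K"]@c; return p[:2]/p[2]
E
python3 - <<'E'
from h import *
grab("scene","s1");grab("top","t1")
crop("s1",250,180,380,280,6,"c_s_key")
crop("t1",150,150,240,250,6,"c_t_key")
crop("s1",130,140,230,225,7,"c_s_cl")
crop("t1",280,130,350,215,7,"c_t_cl")
E
```

```text
(no output)
```

View pics/c_s_key.png

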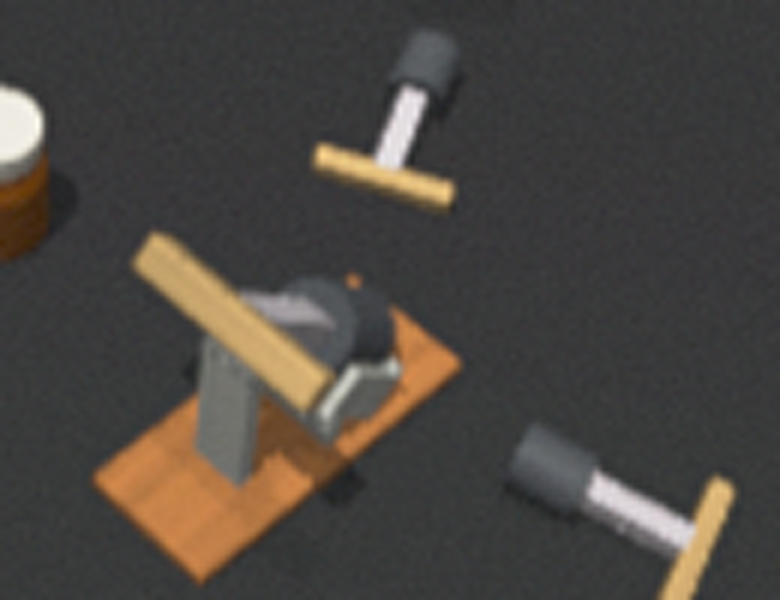

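View pics/c_t_key.png

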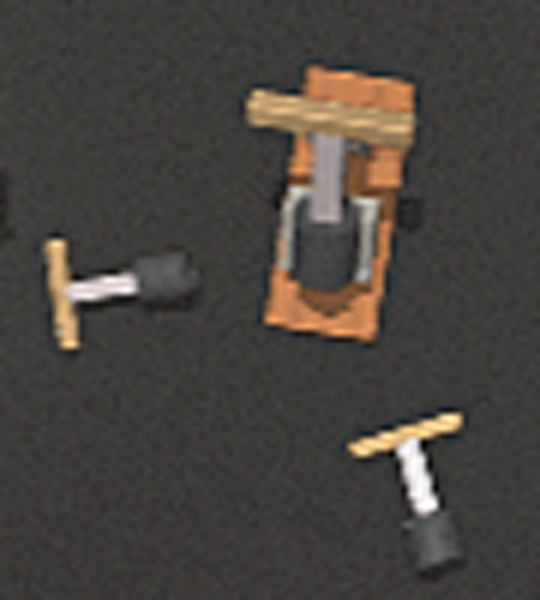

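View pics/c_s_cl.png

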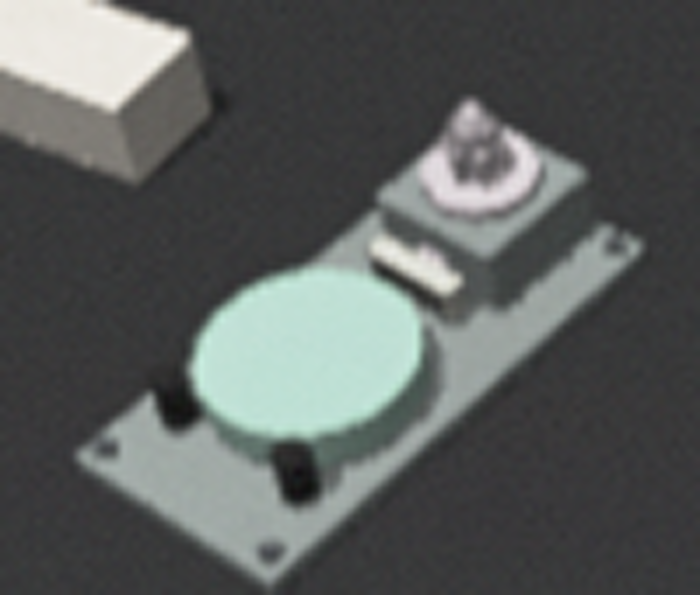

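View pics/c_t_cl.png

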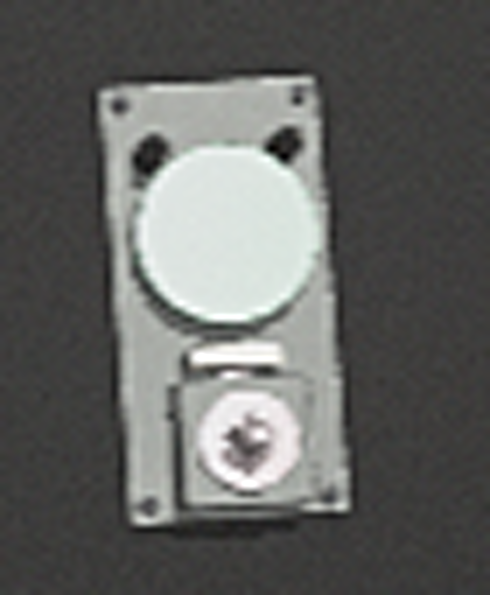

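The key in the rest is clearly the largest (its bar is about 27 px in the top view, against about 18 px for the two lying flat), so it's chosen. Its bar middle is near scene (289.5,233.7) and top (205,169.5). The spindle tip is near scene (197,154.7) and top (317,191.7).

Run:
```python
from h import *
np.set_printoptions(precision=4,suppress=True)
s=load("s1");t=load("t1")
S=lambda c:np.array(c)/6+[250,180]; T=lambda c:np.array(c)/6+[150,150]
print("bar mid",tri((s,S((237,322))),(t,T((331,117)))))
a=tri((s,S((318,393))),(t,T((250,107)))); b=tri((s,S((150,250))),(t,T((412,128)))); print("bar ends",a,b, np.linalg.norm(a[0]-b[0]))
# rest base corners (z .01)
for c in [(310,70),(413,83),(372,340),(267,322)]: print("rest",atz(t,T(c),.01))
for c in [(95,478),(203,580),(460,362)]: print("rest s",atz(s,S(c),.01))
S=lambda c:np.array(c)/7+[130,140]; T=lambda c:np.array(c)/7+[280,130]
print("tip",tri((s,S((470,103))),(t,T((260,432)))))
print("flange",tri((s,S((480,168))),(t,T((249,440)))))
for c in [(100,88),(315,78),(350,512),(130,525)]: print("plate",atz(t,T(c),.012))
for c in [(78,455),(270,585),(642,247)]: print("plate s",atz(s,S(c),.012))
print("glass",atz(t,T((230,234)),.038),atz(s,S((309,352)),.038))
print("jar,beaker,wax,pan",[atz(t,p,z) for p,z in [((253,185),.075),((252,142),.05),((375,178),.05),((124,180),.05)]])
```

```text
bar mid (array([0.6026, 0.1747, 0.1168]), [[-0.9, -0.1], [-0.5, 0.3]])
bar ends (array([0.6099, 0.2219, 0.1171]), [[-0.1, -0.0], [-0.1, 0.0]]) (array([0.5958, 0.1253, 0.1182]), [[-0.6, -0.0], [-0.4, 0.3]]) 0.0976662420892365
rest [0.6491 0.1982 0.01  ]
rest [0.6402 0.1315 0.01  ]
rest [0.4739 0.1575 0.01  ]
rest [0.4858 0.225  0.01  ]
rest s [0.6432 0.1368 0.01  ]
rest s [0.6541 0.2042 0.01  ]
rest s [0.4876 0.2295 0.01  ]
tip (array([ 0.5219, -0.2335,  0.0946]), [[-0.4, -0.0], [-0.3, 0.3]])
flange (array([ 0.5211, -0.2347,  0.0539]), [[-0.3, -0.0], [-0.2, 0.2]])
plate [ 0.7223 -0.163   0.012 ]
plate [ 0.7274 -0.2832  0.012 ]
plate [ 0.4849 -0.2972  0.012 ]
plate [ 0.4784 -0.1759  0.012 ]
plate s [ 0.7307 -0.2766  0.012 ]
plate s [ 0.7261 -0.1573  0.012 ]
plate s [ 0.4827 -0.1723  0.012 ]
glass [ 0.6359 -0.2299  0.038 ] [ 0.6396 -0.2221  0.038 ]
jar,beaker,wax,pan [array([ 0.5506, -0.0002,  0.075 ]), array([0.7175, 0.0024, 0.05  ]), array([ 0.5773, -0.4622,  0.05  ]), array([0.5745, 0.4858, 0.05  ])]
```

```bash
python3 -m pendant '[[[0.325,-0.341,-0.036],[0,0,0]],[[0.325,-0.341,-0.036],[0,0,0]],[[0.325,-0.341,-0.036],[0,0,0]],[[0.325,-0.341,-0.036],[0,0,0]],[[0.325,-0.341,-0.036],[0,0,0]],[[0.325,-0.341,-0.036],[0,0,0]],[[0.325,-0.341,-0.036],[0,0,0]]]'; python3 -c "
from rig import env;print(repr(env.observe()))"
python3 -m pendant '[[[0.325,-0.341,-0.036],[0,0,0]],[[0.325,-0.341,-0.036],[0,0,0]],[[0.325,-0.341,-0.036],[0,0,0]],[[0.325,-0.341,-0.036],[0,0,0]],[[0.325,-0.341,-0.036],[0,0,0]],[[0.325,-0.341,-0.036],[0,0,0]],[[0.325,-0.341,-0.036],[0,0,0]],[[0,0,0],[0,0,0.111]],[[0,0,0],[0,0,0.111]],[[0,0,0],[0,0,0.111]]]'; python3 -c "
from rig import env;print(repr(env.observe()))"
```

```text
time_s: 1.12
position: [0.3266, -0.204, 0.2757]
tool_rot: [[0.93, 0.369, 0.0], [0.369, -0.93, -0.0], [0.0, 0.0, -1.0]]
ft_force: [0.7, 0.8, 0.1]
grip_width: 0.0854
{'time_s': 1.125, 'q': array([-4.97595361e+01,  3.63059753e+00,  9.45568279e+01,  4.84801294e-03,
        8.17927447e+01,  1.86151084e+01]), 'qvel': array([ 49.97974715, -10.6658125 ,   6.84353933,   0.1040417 ,
         3.64953001,  49.38345417]), 'joint_efforts': array([-6.22501820e+00, -2.62749964e+01, -2.24737144e+01, -9.13531473e-02,
        1.72039802e-02, -1.19732168e+00]), 'position': array([ 0.32656225, -0.2039608 ,  0.27571388]), 'tool_rot': array([[ 9.29617905e-01,  3.68524719e-01,  2.87505324e-04],
       [ 3.68524783e-01, -9.29617900e-01, -2.10089425e-04],
       [ 1.89846949e-04,  3.01255728e-04, -9.99999937e-01]]), 'ft_force': array([0.65128823, 0.76361682, 0.100084  ]), 'wrist_torque': array([-0.00567678, -0.01090436,  0.00662497]), 'grip_width': 0.08536188913579519}
time_s: 2.38
position: [0.4496, 0.1006, 0.3006]
tool_rot: [[0.989, -0.15, -0.0], [-0.15, -0.989, -0.0], [-0.0, 0.0, -1.0]]
ft_force: [-0.5, 0.4, -0.0]
grip_width: 0.0851
{'time_s': 2.375, 'q': array([-2.16793706e+00,  1.07037490e+01,  8.18855491e+01, -1.64484149e-03,
        8.74289676e+01,  9.64620935e+01]), 'qvel': array([-2.20355500e-01, -1.36879016e-01,  7.38942374e-02,  4.51584636e-02,
       -5.37142012e-02,  7.92571252e+01]), 'joint_efforts': array([ 1.94098670e-01, -3.44662178e+01, -2.37013739e+01,  4.97140762e-03,
        8.66695718e-04, -1.85069181e+00]), 'position': array([0.44959447, 0.1005576 , 0.3006121 ]), 'tool_rot': array([[ 9.88678013e-01, -1.50052274e-01, -3.19652940e-04],
       [-1.50052287e-01, -9.88678062e-01, -1.65988554e-05],
       [-3.13543153e-04,  6.43755780e-05, -9.99999949e-01]]), 'ft_force': array([-0.49986723,  0.43030484, -0.01926151]), 'wrist_torque': array([-0.02246392,  0.03170464, -0.02657499]), 'grip_width': 0.08512147854099063}
```

Run:
```python
from h import *
from scipy.optimize import least_squares
q=np.radians([[21.8315,74.372],[3.6306,94.5568],[10.7037,81.8855]])
p=np.array([[.20284,-.51102,.24988],[.32656,-.20396,.27571],[.44959,.10056,.30061]])
j1=np.radians([-80.691,-49.7595,-2.1679])
rad=p[:,0]*np.cos(j1)+p[:,1]*np.sin(j1); lat=-p[:,0]*np.sin(j1)+p[:,1]*np.cos(j1)
print(rad,lat)
def f(x):
    L2,L3,hz,a=x
    r=a+L2*np.sin(q[:,0])+L3*np.sin(q.sum(1)); z=hz+L2*np.cos(q[:,0])+L3*np.cos(q.sum(1))
    return np.r_[r-rad,z-p[:,2]]
s=least_squares(f,[.4,.4,-.1,0]);print(s.x,s.fun)
grab("wrist","w1")
```

```text
[0.53710119 0.36664766 0.44546423] [0.11750666 0.11751854 0.1174951 ]
[ 0.54348961  0.35018435 -0.21707097 -0.01094423] [ 0.00220034  0.00343891 -0.00563925 -0.00028057 -0.00025232  0.00053289]
```

View pics/w1.png

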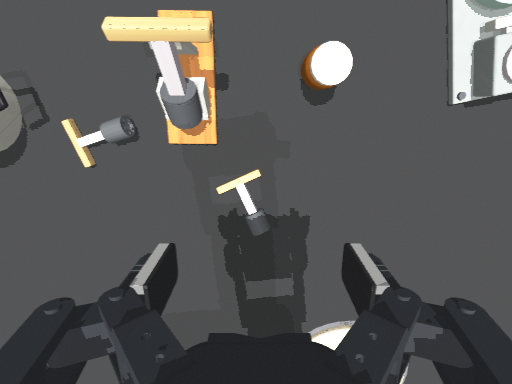

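The wrist view shows the key in the rest: bar from (107,28) to (210,28), barrel mouth near (185,120). The two small keys lie at (78,142) and (240,182), and the jar at (328,65).

Run:
```python
from h import *
from scipy.optimize import least_squares
q=np.radians([[21.8315,74.372],[3.6306,94.5568],[10.7037,81.8855]])
p=np.array([[.20284,-.51102,.24988],[.32656,-.20396,.27571],[.44959,.10056,.30061]])
j1=np.radians([-80.691,-49.7595,-2.1679])
rad=p[:,0]*np.cos(j1)+p[:,1]*np.sin(j1)
def f(x):
    L2,L3,hz,a,b=x
    s=q.sum(1)
    r=a+L2*np.sin(q[:,0])+L3*np.sin(s)+b*np.cos(s); z=hz+L2*np.cos(q[:,0])+L3*np.cos(s)-b*np.sin(s)
    return np.r_[r-rad,z-p[:,2]]
s=least_squares(f,[.4,.4,-.1,0,0]);print(s.x,s.fun)
crop("w1",90,0,250,150,5,"c_w1")
np.set_printoptions(precision=4,suppress=True)
w=load("w1");sc=load("s1");t=load("t1")
for n,X in [("bar",(0.6026,.1747,.1168)),("mouth",(0.5187,0.187,0.032))]: print(n,[proj(d,np.array(X)) for d in (w,sc,t)])
```

```text
[ 5.36117908e-01  3.50728047e-01 -1.07829394e-01  1.54413093e-04
  1.02624108e-01] [ 8.54795063e-06 -5.92287159e-06 -2.62558847e-06  3.60691210e-05
 -2.31922538e-05 -1.28752249e-05]
bar [array([160.3228,  31.1259]), array([288.6322, 233.5929]), array([204.66  , 169.8256])]
mouth [array([188.3119, 116.7921]), array([308.3904, 234.9138]), array([203.7641, 194.6835])]
```

View pics/c_w1.png

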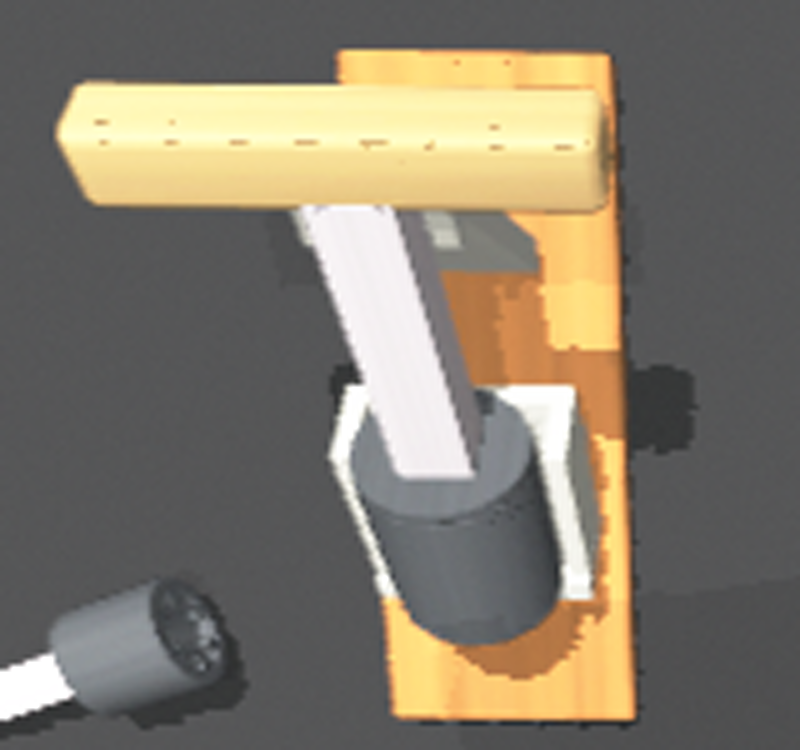

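```bash
python3 -m pendant '[[[0,0,0],[0,0.111,0]],[[0,0,0],[0,0.111,0]],[[0,0,0],[0,0,0]]]'; python3 -c "
from rig import env;o=env.observe();print(o['q'].tolist(),o['position'].tolist(),o['tool_rot'].tolist())
from h import *
grab('wrist','w2')"
python3 -m pendant '[[[0,0,0],[-0.111,0,0]],[[0,0,0],[-0.111,0,0]],[[0,0,0],[0,0,0]]]'; python3 -c "
from rig import env;o=env.observe();print(o['q'].tolist(),o['position'].tolist(),o['tool_rot'].tolist())
"
```

```text
time_s: 2.8
position: [0.448, 0.1007, 0.3007]
tool_rot: [[0.931, -0.142, 0.337], [-0.133, -0.99, -0.049], [0.341, 0.001, -0.94]]
ft_force: [0.6, -0.2, -0.3]
grip_width: 0.0856
[-0.7928629281569236, 3.0887617451283425, 93.31916950112654, -2.8389745311654546, 63.86817327987993, 98.1729710689062] [0.44801003594603195, 0.10070499573703758, 0.3006656474700898] [[0.9307400361239974, -0.14205202186679333, 0.3369632149648629], [-0.1332865444793918, -0.9898588553618562, -0.049133934530616125], [0.340525597006515, 0.0008182574606066951, -0.9402348899280886]]
time_s: 3.22
position: [0.4506, 0.1017, 0.2998]
tool_rot: [[0.932, -0.248, 0.266], [-0.134, -0.914, -0.384], [0.338, 0.322, -0.884]]
ft_force: [0.2, -0.4, -0.1]
grip_width: 0.0856
[10.770438036875573, 8.90468544529477, 88.946969802263, -26.64815124679579, 72.05193854904019, 118.51873747730815] [0.4506078913146109, 0.10173512303019307, 0.2998383300097613] [[0.9317444376569162, -0.24769788398451173, 0.2655147098843913], [-0.13352333028650748, -0.9137000091235699, -0.3838278436966093], [0.33767413754179837, 0.3221770500783442, -0.8844083475624928]]
```

View pics/w2.png

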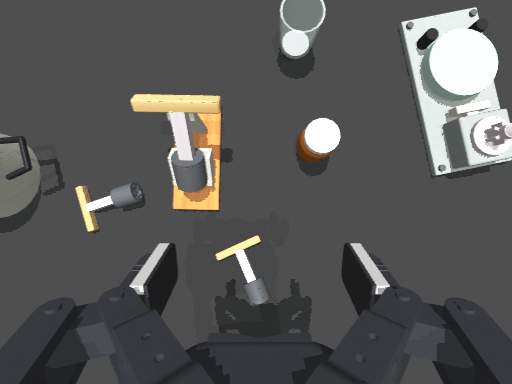

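```bash
cat > kin.py <<'E'
import numpy as np
from scipy.spatial.transform import Rotation as Ro
from scipy.optimize import least_squares
rz=lambda a:Ro.from_euler('z',a,degrees=True).as_matrix(); ry=lambda a:Ro.from_euler('y',a,degrees=True).as_matrix()
Q=[[-80.69116,21.83148,74.37196,.0017,83.8575,-12.3363],[-49.75954,3.6306,94.55683,.00485,81.79274,18.6151],[-2.16794,10.70375,81.88555,-.00164,87.42897,96.46209],
[-0.7928629281569236, 3.0887617451283425, 93.31916950112654, -2.8389745311654546, 63.86817327987993, 98.1729710689062],[10.770438036875573, 8.90468544529477, 88.946969802263, -26.64815124679579, 72.05193854904019, 118.51873747730815]]
P=[[.20283837,-.51101715,.24987621],[.32656,-.20396,.27571],[.44959447,.1005576,.3006121],[0.44801003594603195, 0.10070499573703758, 0.3006656474700898],[0.4506078913146109, 0.10173512303019307, 0.2998383300097613]]
R5=np.array([[0.9317444376569162, -0.24769788398451173, 0.2655147098843913], [-0.13352333028650748, -0.9137000091235699, -0.3838278436966093], [0.33767413754179837, 0.3221770500783442, -0.8844083475624928]])
R4=np.array([[0.9307400361239974, -0.14205202186679333, 0.3369632149648629], [-0.1332865444793918, -0.9898588553618562, -0.049133934530616125], [0.340525597006515, 0.0008182574606066951, -0.9402348899280886]])
S4,S6,C6=1,1,0
def fk(q,x,s4=None,s6=None,c6=None):
    s4=S4 if s4 is None else s4; s6=S6 if s6 is None else s6; c6=C6 if c6 is None else c6
    H,d,L2,b,L3,c,e,L=x
    R=rz(q[0]); p=R@[0,d,H]; R=R@ry(q[1]); p=p+R@[0,0,L2]; R=R@ry(q[2]); p=p+R@[b,0,L3]
    R=R@rz(s4*q[3]); p=p+R@[c,e,0]; R=R@ry(q[4]); p=p+R@[0,0,L]; R=R@rz(s6*q[5]+c6); return p,R
def fit(s4):
    f=lambda x: np.concatenate([fk(q,x,s4=s4)[0]-p for q,p in zip(Q,P)])
    return least_squares(f,[.15,.1,.5,.1,.35,0,0,.25])
if __name__=="__main__":
    for s4 in(1,-1):
        for s6 in (1,-1):
            s=fit(s4);print(s4,s6,s.x.round(4),abs(s.fun).max())
            for c6 in (0,90,180,270):
                print(c6,abs(fk(Q[4],s.x,s4,s6,c6)[1]-R5).max().round(3),abs(fk(Q[3],s.x,s4,s6,c6)[1]-R4).max().round(3))
E
python3 kin.py
```

```text
1 1 [ 0.1301  0.1175  0.5371  0.103   0.3508 -0.     -0.      0.2385] 2.8885866601990884e-06
0 1.179 1.123
90 0.0 0.0
180 1.179 1.123
270 1.863 1.98
1 -1 [ 0.1301  0.1175  0.5371  0.103   0.3508 -0.     -0.      0.2385] 2.8885866601990884e-06
0 0.476 0.854
90 1.647 1.977
180 1.608 1.141
270 0.895 0.284
-1 1 [ 0.1269  0.014   0.5338  0.5269  0.3517 -0.4245  0.1036  0.2336] 0.003208924672089386
0 1.167 1.117
90 0.838 0.097
180 1.31 1.166
270 1.851 1.973
-1 -1 [ 0.1269  0.014   0.5338  0.5269  0.3517 -0.4245  0.1036  0.2336] 0.003208924672089386
0 0.838 0.882
90 1.749 1.983
180 1.498 1.127
270 0.838 0.257
```

```bash
cat >> kin.py <<'E'
X0=np.array(fit(1).x); C6=90
LO=np.array([-178.18,-50.72,12.68,-81.47,9.98,-165.26]);HI=np.array([178.18,133.34,142.11,261.47,163.14,165.26])
def ik(p,R,q0):
    f=lambda q:(lambda a:np.r_[(a[0]-p)*10,(Ro.from_matrix(a[1].T@R)).as_rotvec()])(fk(q,X0,1,1,90))
    q0=np.clip(q0,LO+.1,HI-.1)
    s=least_squares(f,q0,bounds=(LO,HI),x_scale=50.); return s.x,np.linalg.norm(s.fun)
E
python3 - <<'E'
from kin import *
from h import crop
np.set_printoptions(precision=3,suppress=True)
kz=np.array([np.cos(np.radians(45))*np.cos(np.radians(-8.6)),np.sin(np.radians(-8.6))*.7071,.7071]); ky=np.array([np.sin(np.radians(8.6)),np.cos(np.radians(8.6)),0]); kx=np.cross(ky,kz)
bar=np.array([.6026,.1747,.1168]); mouth=bar-.12*kz; sh=mouth+.068*kz
q0=np.array([10,10,85,0,100,100.])
def tryit(name,p,y,z):
    for sg in(1,-1):
        R=np.c_[np.cross(y*sg,z),y*sg,z]
        for q4 in (0,90,180):
            for q6 in (90,-90):
                q,e=ik(p,R,[q0[0],30,80,q4,60,q6]); 
                if e<1e-4: print(name,sg,q)
print("bar");tryit("bar",mouth+.13*kz,kx,-kz);tryit("bar far",mouth+.22*kz,kx,-kz)
for a in (0,20,45):
    z=-kx*np.cos(np.radians(a))+-kz*np.sin(np.radians(a)); z=-z if z[2]>0 else z
    tryit(f"shank{a}",sh,ky,(kx*np.cos(np.radians(a))-kz*np.sin(np.radians(a))))
crop("w2",120,80,240,220,4,"c_w2"); crop("s1",260,205,330,280,8,"c_s2")
E
```

```text
bar
bar 1 [  2.274  55.734  40.417   9.737 127.927  13.756]
bar 1 [  2.274  55.734  40.417   9.737 127.927  13.756]
bar 1 [  2.274  55.734  40.417   9.737 127.927  13.756]
bar 1 [  2.274  55.734  40.417   9.737 127.927  13.756]
bar 1 [  2.274  55.734  40.417   9.737 127.927  13.756]
bar 1 [  2.274  55.734  40.417   9.737 127.927  13.756]
bar far 1 [  1.459  62.743  14.018  13.144 147.105  18.243]
bar far 1 [  1.459  62.743  14.018  13.144 147.105  18.243]
bar far 1 [  1.459  62.743  14.018  13.144 147.105  18.243]
bar far 1 [  1.459  62.743  14.018  13.144 147.105  18.243]
bar far 1 [  1.459  62.743  14.018  13.144 147.105  18.243]
bar far 1 [  1.459  62.743  14.018  13.144 147.105  18.243]
bar far -1 [   1.459   62.743   14.018   13.144  147.105 -161.757]
bar far -1 [   1.459   62.743   14.018   13.144  147.105 -161.757]
bar far -1 [   1.459   62.743   14.018   13.144  147.105 -161.757]
shank0 1 [ 12.048  32.356 107.721 257.854  14.777  27.469]
shank0 1 [ 12.048  32.356 107.721 257.854  14.777  27.469]
shank0 -1 [  12.048   32.356  107.721  257.854   14.777 -152.531]
shank0 -1 [  12
[... 384 characters left out ...]
  96.491 -15.247  29.559 119.633]
shank20 -1 [  9.277  30.891  96.491 -15.247  29.559 119.633]
shank20 -1 [  9.277  30.891  96.491 -15.247  29.559 119.633]
shank20 -1 [  9.277  30.891  96.491 -15.247  29.559 119.633]
shank45 1 [  6.248  35.716  80.56    0.     63.725 -75.152]
shank45 1 [  6.248  35.716  80.56    0.     63.725 -75.152]
shank45 1 [  6.248  35.716  80.56    0.     63.725 -75.152]
shank45 1 [  6.248  35.716  80.56    0.     63.725 -75.152]
shank45 -1 [  6.248  35.716  80.56    0.     63.725 104.848]
shank45 -1 [  6.248  35.716  80.56    0.     63.725 104.848]
shank45 -1 [  6.248  35.716  80.56    0.     63.725 104.848]
shank45 -1 [  6.248  35.716  80.56    0.     63.725 104.848]
```

View pics/c_s2.png

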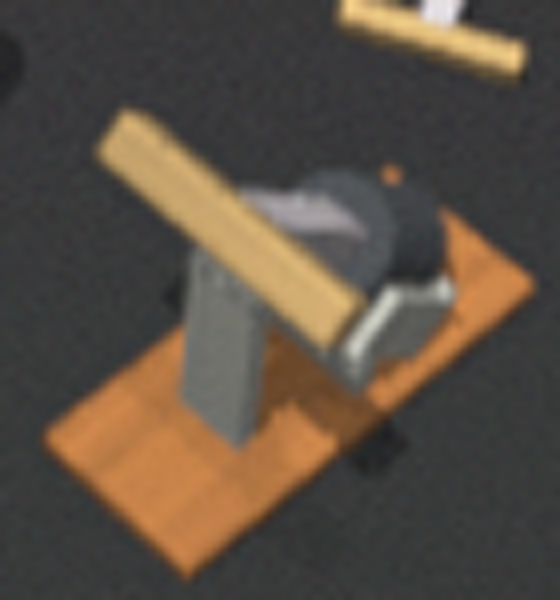

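View pics/c_w2.png

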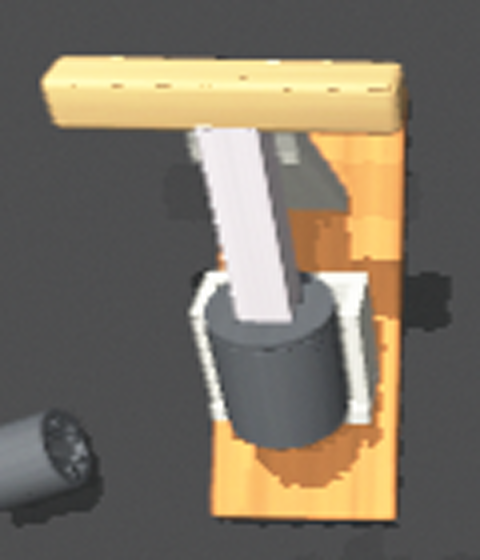

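Run:
```python
from h import *
np.set_printoptions(precision=4,suppress=True)
s=load("s1")
S=lambda c:np.array(c)/8+[260,205]
yaw=np.radians(-8.6);ex=np.array([np.cos(yaw),np.sin(yaw),0]);bar=np.array([.6026,.1747,.1168]);kz=.7071*ex+[0,0,.7071];m=bar-.12*kz
for c in [(185,393),(240,445)]:
    X=atz(s,S(c),.01); print(X,"along x from bar mid",(X-bar)@ex, "from mouth",(X-m)@ex)
# bottom corners seen
# post right face back-bottom
X=atz(s,S((266,408)),.01);print(X,(X-m)@ex)
w=load("w1");w2=load("w2");t=load("t1")
# ridge mid in w1, w2
r1=np.array([(62+607)/2,(140+148)/2])/5+[90,0]; r2=np.array([(45+403)/2,(85+90)/2])/4+[120,80]
print("ridge",tri((w,r1),(w2,r2)))
a=tri((w,np.array([60,130])/5+[90,0]),(w2,np.array([43,86])/4+[120,80]));b=tri((w,np.array([607,148])/5+[90,0]),(w2,np.array([403,92])/4+[120,80]));print("ends",a,b,np.linalg.norm(a[0]-b[0]))
print("all",tri((w,np.array([(0.6)*0+ r1[0],r1[1]])),(w2,r2),(s,np.array([237,322])/6+[250,180]),(t,np.array([331,117])/6+[150,150])))
```

```text
[0.6001 0.1623 0.01  ] along x from bar mid -0.000616950919510978 from mouth 0.084235049080489
[0.605  0.1886 0.01  ] along x from bar mid 0.00032990681882355365 from mouth 0.08518190681882352
[0.5878 0.187  0.01  ] 0.06835772211212922
ridge (array([0.6015, 0.1734, 0.1304]), [[0.2, 0.0], [-0.1, -0.0]])
ends (array([0.616 , 0.2299, 0.1138]), [[0.2, 0.1], [-0.2, -0.1]]) (array([0.5938, 0.1244, 0.1287]), [[0.1, 0.0], [-0.1, -0.0]]) 0.10883649216752257
all (array([0.604 , 0.1756, 0.1202]), [[1.0, 0.0], [0.3, 1.2], [-0.8, -0.3], [-0.8, -0.2]])
```

```bash
cat > plan.py <<'E'
from h import *
from kin import *
from scipy.linalg import logm,expm
np.set_printoptions(precision=4,suppress=True)
def key(yaw,pitch=45.):
    y=np.radians(yaw);c=np.radians(pitch)
    kz=np.array([np.cos(c)*np.cos(y),np.cos(c)*np.sin(y),np.sin(c)]);ky=np.array([-np.sin(y),np.cos(y),0]);return np.cross(ky,kz),ky,kz
def rows(p,R,n,cur=None):
    o=env.observe(); T0=np.eye(4);T0[:3,:3]=o["tool_rot"] if cur is None else cur[1];T0[:3,3]=o["position"] if cur is None else cur[0]
    T1=np.eye(4);T1[:3,:3]=R;T1[:3,3]=p
    rel=np.linalg.inv(T0)@T1; st=np.real(expm(np.real(logm(rel))/n))
    w=Ro.from_matrix(st[:3,:3]).as_rotvec()
    print("row x",n,": shift",(st[:3,3]/.1).round(4),"turn",(w/(np.pi/2)).round(4),"deg/row",np.degrees(np.linalg.norm(w)).round(2),"mm/row",np.linalg.norm(st[:3,3])*1e3)
    q=o["q"] if cur is None else ik(T0[:3,3],T0[:3,:3],o["q"])[0]
    T=T0.copy();Qs=[]
    for i in range(n):
        T=T@st; q2,e=ik(T[:3,3],T[:3,:3],q); Qs.append(np.r_[T[:3,3],q2,e,abs(q2-q).max()]); q=q2
    for k in sorted(set(np.linspace(0,n-1,5).astype(int))): print(Qs[k].round(3))
    print("max joint step",max(a[-1] for a in Qs))
E
python3 - <<'E'
from plan import *
kx,ky,kz=key(-8.6)
R=np.c_[ky,kx,-kz]
print(R, np.linalg.det(R))
rows(np.array([.612,.173,.227]),R,14)
E
```

```text
[[ 0.1495  0.6992 -0.6992]
 [ 0.9888 -0.1057  0.1057]
 [ 0.     -0.7071 -0.7071]] 0.9999999999999998
row x 14 : shift [0.149  0.0253 0.0571] turn [ 0.052  -0.0293 -0.0708] deg/row 8.33 mm/row 16.160082345962596
[  0.465   0.095   0.301   6.87    9.42   86.598 -20.177  72.864 105.957
   0.     12.562]
[ 0.512  0.086  0.295 -1.426 15.373 76.841 -4.476 82.726 74.451  0.
  9.318]
[ 0.557  0.095  0.278 -4.228 25.498 64.208  4.411 98.543 52.466  0.
  6.501]
[  0.591   0.12    0.256  -3.051  37.144  50.133   9.14  116.317  36.052
   0.      6.014]
[  0.612   0.173   0.227   2.22   52.125  31.626  11.948 140.119  16.92
   0.      5.811]
max joint step 12.562050911392774
```

```bash
python3 -m pendant '[[[0.149,0.025,0.057],[0.052,-0.0293,-0.0708]],[[0.149,0.025,0.057],[0.052,-0.0293,-0.0708]],[[0.149,0.025,0.057],[0.052,-0.0293,-0.0708]],[[0.149,0.025,0.057],[0.052,-0.0293,-0.0708]],[[0.149,0.025,0.057],[0.052,-0.0293,-0.0708]],[[0.149,0.025,0.057],[0.052,-0.0293,-0.0708]],[[0.149,0.025,0.057],[0.052,-0.0293,-0.0708]],[[0.149,0.025,0.057],[0.052,-0.0293,-0.0708]],[[0.149,0.025,0.057],[0.052,-0.0293,-0.0708]],[[0.149,0.025,0.057],[0.052,-0.0293,-0.0708]],[[0.149,0.025,0.057],[0.052,-0.0293,-0.0708]],[[0.149,0.025,0.057],[0.052,-0.0293,-0.0708]],[[0.149,0.025,0.057],[0.052,-0.0293,-0.0708]],[[0.149,0.025,0.057],[0.052,-0.0293,-0.0708]],[[0,0,0],[0,0,0]]]' 1 60
python3 - <<'E'
from plan import *
grab("wrist","w3");grab("scene","s3");crop("s3",230,130,370,270,5,"c_s3")
kx,ky,kz=key(-8.6); R=np.c_[ky,kx,-kz]
rows(np.array([.6123,.1726,.1274+.02]),R,6)
w=load("w3");bar=np.array([.6025,.1741,.1175]); print(proj(w,bar), proj(w,bar+.05*ky+.008*kz-.009*kx),proj(w,bar-.05*ky+.008*kz-.009*kx),proj(w,bar+.05*ky+.008*kz+.009*kx),proj(w,bar-.05*ky+.008*kz+.009*kx))
E
```

```text
time_s: 5.1
position: [0.6122, 0.1713, 0.2267]
tool_rot: [[0.152, 0.7, -0.698], [0.988, -0.104, 0.111], [0.005, -0.707, -0.707]]
ft_force: [-0.6, -0.1, -0.4]
grip_width: 0.0853
row x 6 : shift [0.0035 0.0961 0.0965] turn [ 0.0005 -0.0006 -0.0002] deg/row 0.08 mm/row 13.625413576511535
[  0.612   0.171   0.216   1.983  52.205  33.173  11.627 138.262  16.395
   0.      1.609]
[  0.612   0.171   0.202   2.025  52.672  34.359  11.251 136.696  15.906
   0.      1.566]
[  0.612   0.172   0.188   2.067  53.181  35.459  10.913 135.171  15.457
   0.      1.525]
[  0.612   0.172   0.175   2.108  53.731  36.476  10.607 133.685  15.042
   0.      1.486]
[  0.612   0.173   0.147   2.19   54.943  38.28   10.075 130.825  14.301
   0.      1.412]
max joint step 1.6089506242655318
[350.1006 205.0959] [347.5893 142.0627] [335.9707 266.8107] [373.2973 142.0773] [358.3173 266.8235]
```

View pics/w3.png

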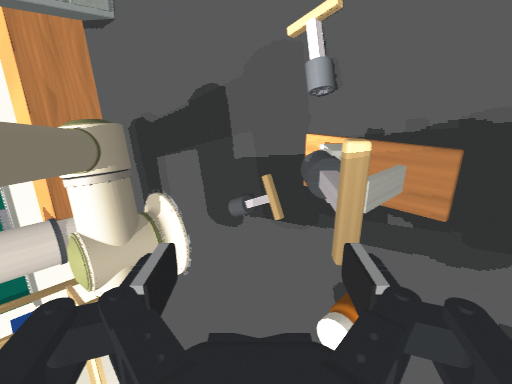

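View pics/c_s3.png

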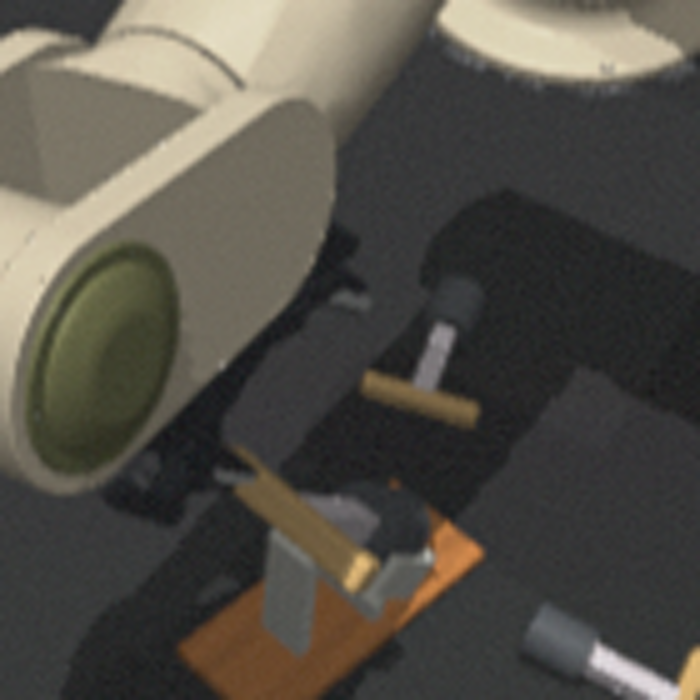

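The wrist view shows the bar at (345..369,142) to (334..358,263), within about 3 px of my prediction, so I'm descending.

```bash
python3 -m pendant '[[[0.003,0.096,0.0965],[0,0,0]],[[0.003,0.096,0.0965],[0,0,0]],[[0.003,0.096,0.0965],[0,0,0]],[[0.003,0.096,0.0965],[0,0,0]],[[0.003,0.096,0.0965],[0,0,0]],[[0.003,0.096,0.0965],[0,0,0]],[[0,0,0],[0,0,0]]]'
python3 - <<'E'
from plan import *
grab("wrist","w4")
kx,ky,kz=key(-8.6); R=np.c_[ky,kx,-kz]
rows(np.array([.6118,.1727,.1274]),R,2)
w=load("w4");bar=np.array([.6025,.1741,.1175]); print(proj(w,bar), proj(w,bar+.05*ky+.008*kz-.009*kx),proj(w,bar-.05*ky+.008*kz-.009*kx),proj(w,bar+.05*ky+.008*kz+.009*kx),proj(w,bar-.05*ky+.008*kz+.009*kx))
E
```

```text
time_s: 6.08
position: [0.6114, 0.1733, 0.1458]
tool_rot: [[0.153, 0.699, -0.698], [0.988, -0.108, 0.108], [-0.0, -0.706, -0.708]]
ft_force: [0.1, 0.2, 0.0]
grip_width: 0.0853
row x 2 : shift [-0.003   0.069   0.0677] turn [ 0.0007 -0.0008 -0.0007] deg/row 0.12 mm/row 9.670939952597239
[  0.612   0.173   0.137   2.203  55.304  39.148   9.978 129.529  14.146
   0.      0.929]
[  0.612   0.173   0.127   2.199  55.802  39.661   9.762 128.617  13.81
   0.      0.912]
max joint step 0.9286218481021535
[283.6577 242.2824] [269.4423 161.4452] [268.2395 321.6313] [304.887 161.322] [297.5496 321.5408]
```

View pics/w4.png

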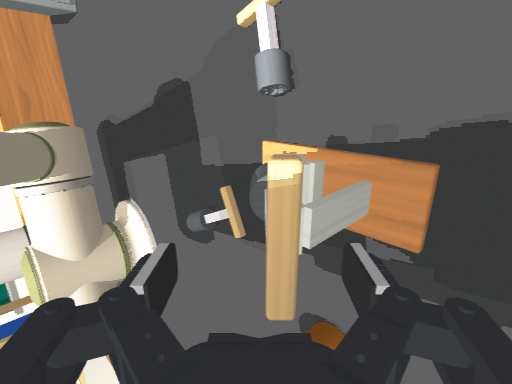

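Bar is at (267..299,163) to (267..296,319), centred between the pads and matching the prediction. Going down the last 20 mm and closing.

```bash
python3 -m pendant '[[[-0.003,0.064,0.068],[0,0,0]],[[-0.003,0.064,0.068],[0,0,0]],[[0,0,0],[0,0,0]]]'
python3 -m pendant '[[[0,0,0],[0,0,0]],[[0,0,0],[0,0,0]],[[0,0,0],[0,0,0]],[[0,0,0],[0,0,0]],[[0,0,0],[0,0,0]],[[0,0,0],[0,0,0]]]' -1 80
python3 - <<'E'
from plan import *
grab("wrist","w5")
E
```

```text
time_s: 6.5
position: [0.6108, 0.1727, 0.1275]
tool_rot: [[0.153, 0.7, -0.698], [0.988, -0.108, 0.108], [0.0, -0.706, -0.708]]
ft_force: [0.5, -0.3, 0.2]
grip_width: 0.0854
time_s: 7.25
position: [0.6115, 0.1727, 0.1286]
tool_rot: [[0.153, 0.702, -0.695], [0.988, -0.108, 0.108], [0.001, -0.704, -0.71]]
ft_force: [4.2, -1.2, 2.0]
grip_width: 0.0159
```

View pics/w5.png

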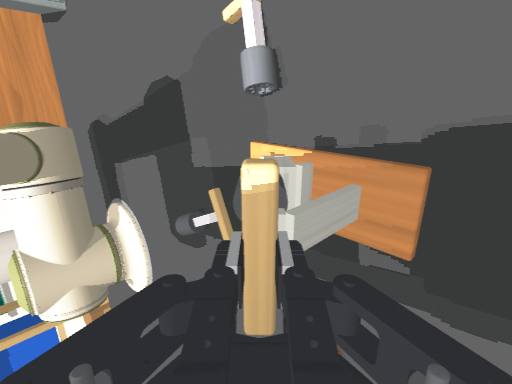

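The pads hold the bar in its middle, and the width of 15.9 mm fits soft pads on the 18 mm bar. Lifting straight up.

```bash
python3 -m pendant '[[[0,-0.035,-0.035],[0,0,0]],[[0,-0.07,-0.07],[0,0,0]],[[0,-0.106,-0.106],[0,0,0]],[[0,-0.141,-0.141],[0,0,0]],[[0,-0.141,-0.141],[0,0,0]],[[0,-0.141,-0.141],[0,0,0]],[[0,-0.141,-0.141],[0,0,0]],[[0,0,0],[0,0,0]]]' -1 100
python3 - <<'E'
from plan import *
grab("wrist","w6");grab("scene","s6");crop("s6",200,100,360,260,4,"c_s6")
E
```

```text
time_s: 8.3
position: [0.6109, 0.1729, 0.24]
tool_rot: [[0.153, 0.704, -0.694], [0.988, -0.108, 0.108], [0.001, -0.702, -0.712]]
ft_force: [0.2, 1.1, -3.9]
grip_width: 0.015
```

View pics/w6.png

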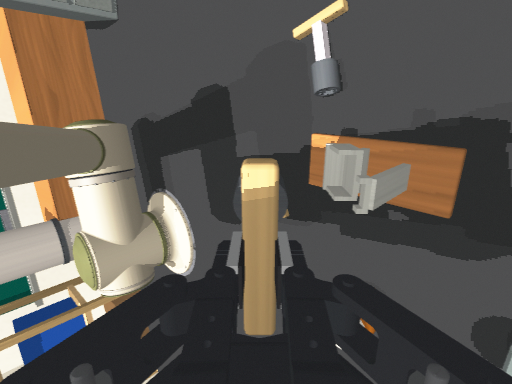

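View pics/c_s6.png

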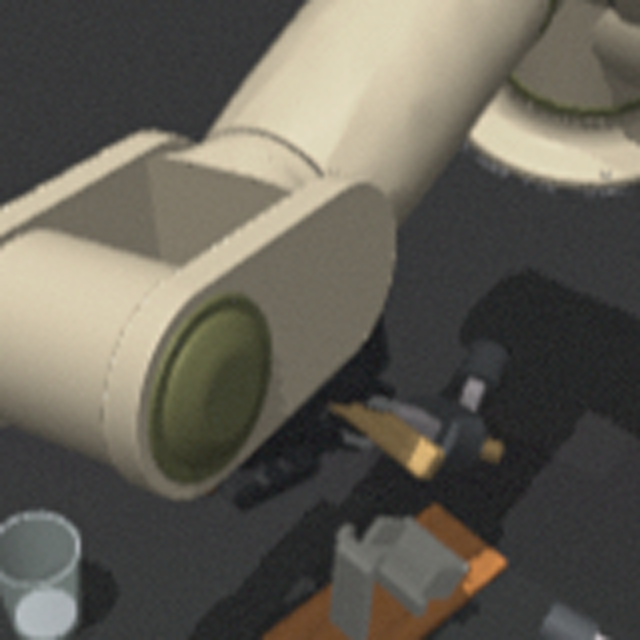

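Run:
```python
from plan import *
y=np.radians(81.4);x=np.array([np.cos(y),np.sin(y),0]);z=np.array([0,0,-1.]);R=np.c_[x,np.cross(z,x),z]
p=np.array([.55,.07,.30]);rows(p,R,7)
rows(np.array([.5215,-.234,.29]),R,8,cur=(p,R))
w=load("w2");print(proj(w,np.array([.5215,-.234,.094])),proj(w,np.array([.5215,-.234,.058])))
crop("w2",440,90,512,180,7,"c_w2c")
```

```text
row x 7 : shift [-0.1582 -0.0981 -0.0542] turn [-0.0712 -0.0001 -0.0003] deg/row 6.41 mm/row 19.394843874070048
[  0.605   0.158   0.248   1.329  47.173  35.899   8.829 134.581  14.152
   0.      6.446]
[  0.598   0.143   0.259   0.462  42.725  40.94    6.198 127.861  11.622
   0.      6.719]
[  0.582   0.113   0.278  -1.417  33.777  51.475   2.635 113.795   7.921
   0.      7.128]
[  0.572   0.099   0.286  -2.475  29.323  56.914   1.447 106.494   6.434
   0.      7.301]
[ 0.55   0.07   0.3   -4.982 20.563 68.05  -0.    91.387  3.618  0.
  7.638]
max joint step 7.6381118167950035
row x 8 : shift [-0.3811  0.0216  0.0125] turn [ 0.  0. -0.] deg/row 0.0 mm/row 38.187090832505156
[ 0.546  0.032  0.299 -9.044 19.852 69.339  0.    90.81  -0.444  0.
  4.062]
[  0.543  -0.006   0.298 -13.132  19.417  70.199   0.     90.384  -4.532
   0.      4.088]
[  0.536  -0.082   0.295 -21.223  19.395  70.64    0.     89.964 -12.623
   0.      4.017]
[  0.529  -0.158   0.293 -28.937  20.494  69.377   0.     90.13  -20.337
   0.      3.792]
[  0.521  -0.234   0.29  -36.029  22.662  66.398   0.     90.94  -27.429
   0.      3.457]
max joint step 4.088298726471575
[518.6531 129.0835] [494.66   135.7275]
```

View pics/c_w2c.png

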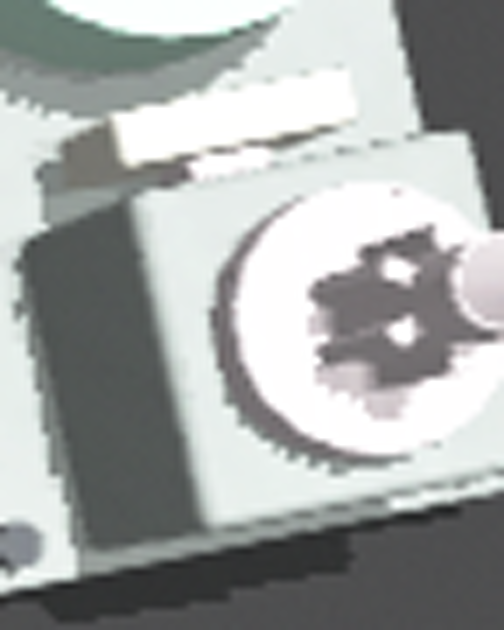

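```bash
python3 -m pendant '[[[-0.158,-0.098,-0.054],[-0.0712,0,0]],[[-0.158,-0.098,-0.054],[-0.0712,0,0]],[[-0.158,-0.098,-0.054],[-0.0712,0,0]],[[-0.158,-0.098,-0.054],[-0.0712,0,0]],[[-0.158,-0.098,-0.054],[-0.0712,0,0]],[[-0.158,-0.098,-0.054],[-0.0712,0,0]],[[-0.158,-0.098,-0.054],[-0.0712,0,0]],[[0,0,0],[0,0,0]]]'
python3 -m pendant '[[[-0.381,0.022,0.012],[0,0,0]],[[-0.381,0.022,0.012],[0,0,0]],[[-0.381,0.022,0.012],[0,0,0]],[[-0.381,0.022,0.012],[0,0,0]],[[-0.381,0.022,0.012],[0,0,0]],[[-0.381,0.022,0.012],[0,0,0]],[[-0.381,0.022,0.012],[0,0,0]],[[-0.381,0.022,0.012],[0,0,0]],[[-0.381,0.022,0.012],[0,0,0]],[[-0.381,0.022,0.012],[0,0,0]],[[0,0,0],[0,0,0]]]'
python3 - <<'E'
from plan import *
grab("wrist","w7");grab("scene","s7");crop("s7",130,60,260,200,5,"c_s7")
w=load("w7");print(proj(w,np.array([.5215,-.234,.094])),proj(w,np.array([.5215,-.234,.058])))
E
```

```text
time_s: 9.4
position: [0.5481, 0.07, 0.3005]
tool_rot: [[0.154, 0.988, -0.0], [0.988, -0.154, 0.0], [0.0, -0.0, -1.0]]
ft_force: [-0.9, -0.4, -3.3]
grip_width: 0.0157
time_s: 10.78
position: [0.5131, -0.3117, 0.2857]
tool_rot: [[0.156, 0.988, -0.003], [0.988, -0.156, 0.004], [0.003, -0.004, -1.0]]
ft_force: [-0.1, 0.3, -2.8]
grip_width: 0.0153
[256.5687 100.9499] [256.9673 100.8372]
```

View pics/w7.png

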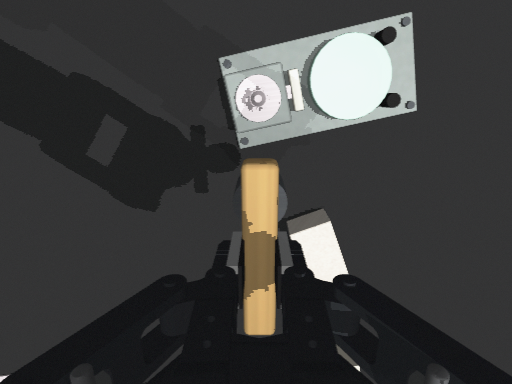

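View pics/c_s7.png

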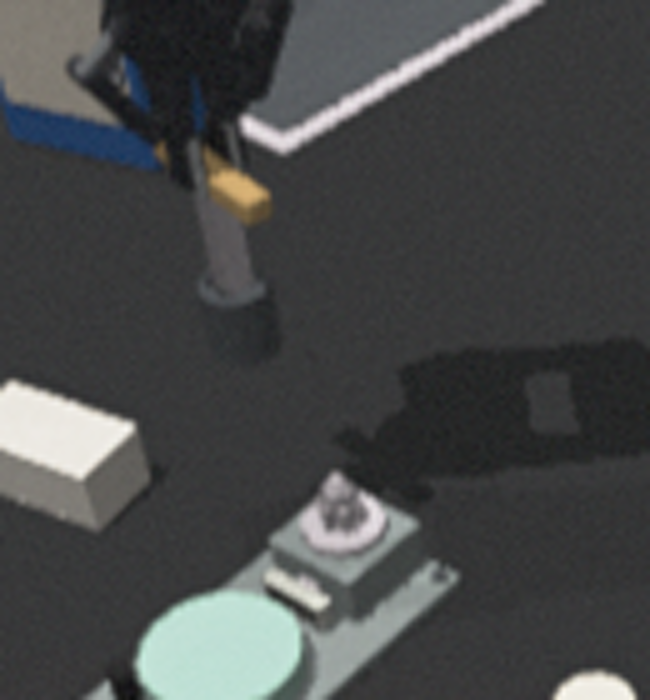

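Run:
```python
from plan import *
crop("w7",220,60,300,140,9,"c_w7")
s=load("s7");o=env.observe();p=o["position"];R=o["tool_rot"]
for k in (.014,.038,.06,.088,.134):
    print(k,(proj(s,p+k*R[:,2])-[130,60])*5)
for sx in(-.05,.05): print((proj(s,p+.014*R[:,2]+sx*R[:,0])-[130,60])*5)
```

```text
0.014 [210.4768 175.6847]
0.038 [218.0068 211.8625]
0.06 [224.6903 243.973 ]
0.088 [232.9087 283.4582]
0.134 [245.7546 345.176 ]
[163.4087 141.199 ]
[259.9252 211.9145]
```

View pics/c_w7.png

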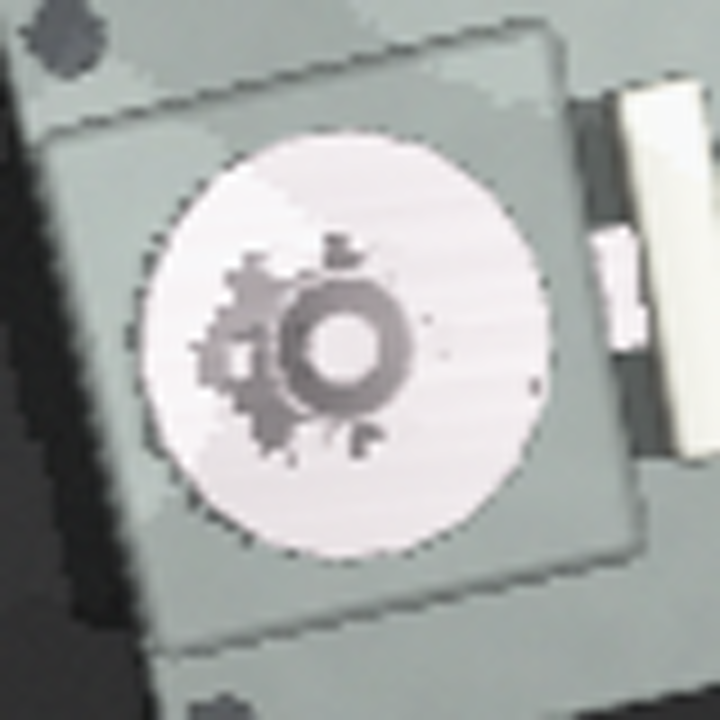

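```bash
python3 -m pendant '[[[0.26,-0.01,0.03],[0,0,0]],[[0.26,-0.01,0.03],[0,0,0]],[[0.26,-0.01,0.03],[0,0,0]],[[0,0,0.13],[0,0,0]],[[0,0,0.13],[0,0,0]],[[0,0,0],[0,0,0]]]'
python3 - <<'E'
from plan import *
grab("scene","s8");crop("s8",150,90,250,200,6,"c_s8");grab("wrist","w8");grab("top","t8");crop("t8",270,140,360,240,6,"c_t8")
s=load("s8");o=env.observe();p=o["position"];R=o["tool_rot"];print(p,R)
for k in (.014,.06,.088,.134):
    print(k,(proj(s,p+k*R[:,2])-[150,90])*6)
w=load("w7")
print(atz(w,(258.3,98.6),.094),atz(w,(258.4,98.3),.058))
print((proj(s,np.array([.5226,-.2329,.094]))-[150,90])*6)
E
```

```text
time_s: 11.62
position: [0.522, -0.2321, 0.2514]
tool_rot: [[0.153, 0.988, -0.002], [0.988, -0.153, 0.002], [0.002, -0.002, -1.0]]
ft_force: [0.5, -0.8, -2.7]
grip_width: 0.0156
[ 0.5225 -0.2326  0.2532] [[ 0.1536  0.9881  0.001 ]
 [ 0.9881 -0.1536  0.0001]
 [ 0.0002  0.0009 -1.    ]]
0.014 [241.0409 157.4975]
0.06 [254.4278 236.4133]
0.088 [262.1633 282.0137]
0.134 [274.2469 353.2464]
[ 0.5237 -0.2319  0.094 ] [ 0.5236 -0.2315  0.058 ]
[280.21  390.135]
```

View pics/c_s8.png

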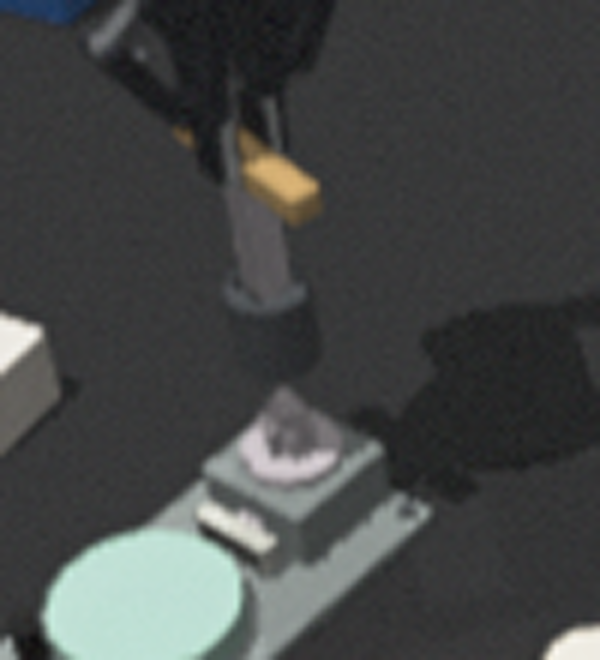

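View pics/w8.png

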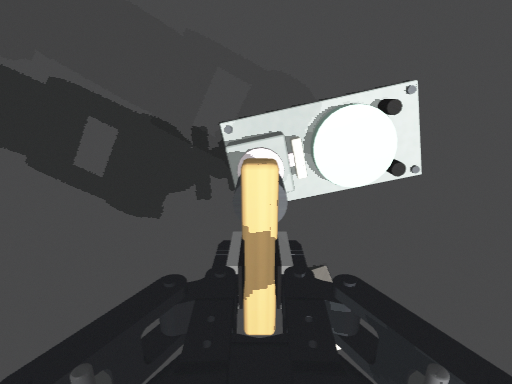

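Run:
```python
from plan import *
t=load("t8");o=env.observe();p=o["position"];R=o["tool_rot"]
for sx in(-.05,.05): 
    for sy in (-.009,.009): print((proj(t,p+.006*R[:,2]+sx*R[:,0]+sy*R[:,1])-[270,140])*6)
```

```text
[414.2425 318.3877]
[418.4938 285.9636]
[233.1718 291.3392]
[237.6319 258.9666]
```

View pics/c_t8.png

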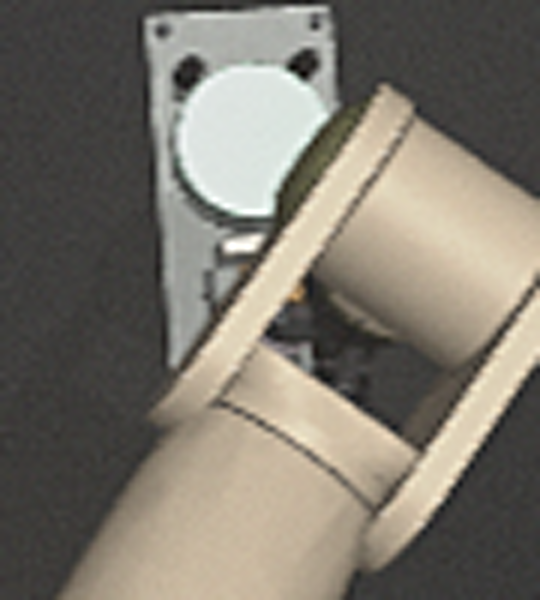

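```bash
python3 -m pendant '[[[0,0,0.05],[0,0,0]],[[0,0,0.05],[0,0,0]],[[0,0,0.05],[0,0,0]],[[0,0,0.05],[0,0,0]],[[0,0,0.05],[0,0,0]],[[0,0,0],[0,0,0]]]'
python3 -m pendant '[[[0,0,0.03],[0,0,0]],[[0,0,0.03],[0,0,0]],[[0,0,0.03],[0,0,0]],[[0,0,0],[0,0,0]]]'
python3 -c "
from plan import *
o=env.observe();print(o['position'],o['ft_force'],o['wrist_torque'])
grab('scene','s9');crop('s9',150,90,250,200,6,'c_s9')"
```

```text
time_s: 12.52
position: [0.5223, -0.232, 0.2275]
tool_rot: [[0.153, 0.988, -0.0], [0.988, -0.153, 0.001], [0.001, -0.0, -1.0]]
ft_force: [1.0, 0.7, -3.5]
grip_width: 0.0155
time_s: 13.02
position: [0.5224, -0.232, 0.2187]
tool_rot: [[0.153, 0.988, 0.0], [0.988, -0.153, 0.001], [0.001, 0.0, -1.0]]
ft_force: [-0.2, -0.5, -3.4]
grip_width: 0.0153
[ 0.5224 -0.232   0.2187] [-0.2019 -0.5345 -3.3907] [-0.042  -0.0192  0.0078]
```

View pics/c_s9.png

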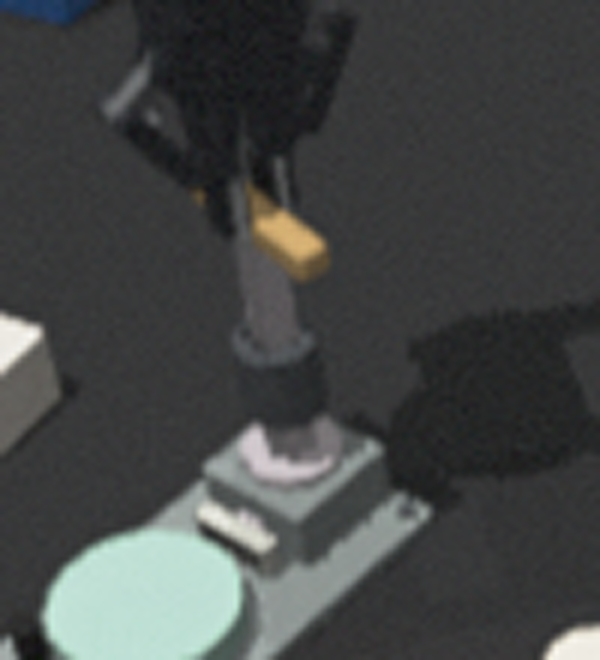

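```bash
python3 -m pendant '[[[0,0,0.03],[0,0,0]],[[0,0,0.03],[0,0,0]],[[0,0,0],[0,0,0]]]'
python3 -m pendant '[[[0,0,0.02],[0,0,0]],[[0,0,0.02],[0,0,0]],[[0,0,0],[0,0,0]]]'
```

```text
time_s: 13.45
position: [0.5224, -0.232, 0.2127]
tool_rot: [[0.153, 0.988, 0.0], [0.988, -0.153, 0.001], [0.001, 0.0, -1.0]]
ft_force: [0.1, -0.2, -3.3]
grip_width: 0.0154
time_s: 13.82
position: [0.5224, -0.232, 0.2088]
tool_rot: [[0.153, 0.988, 0.0], [0.988, -0.153, 0.0], [0.001, 0.0, -1.0]]
ft_force: [-0.7, 0.3, -4.1]
grip_width: 0.0154
```

```bash
python3 -m pendant '[[[0,0,0.02],[0,0,0]],[[0,0,0.01],[0,0,0]],[[0,0,0],[0,0,0]]]'
python3 -m pendant '[[[0,0,0.02],[0,0,0]],[[0,0,0.01],[0,0,0]],[[0,0,0],[0,0,0]]]'
```

```text
time_s: 14.2
position: [0.5225, -0.2322, 0.206]
tool_rot: [[0.153, 0.988, 0.001], [0.988, -0.153, -0.0], [0.0, 0.001, -1.0]]
ft_force: [-0.5, -2.0, -3.3]
grip_width: 0.0155
time_s: 14.58
position: [0.5225, -0.2321, 0.2029]
tool_rot: [[0.153, 0.988, 0.001], [0.988, -0.153, 0.0], [0.0, 0.0, -1.0]]
ft_force: [1.0, -1.8, -4.1]
grip_width: 0.0152
```

```bash
python3 -m pendant '[[[0,0,0.02],[0,0,0]],[[0,0,0.02],[0,0,0]],[[0,0,0],[0,0,0]]]'
python3 -m pendant '[[[0,0,0.02],[0,0,0]],[[0,0,0.01],[0,0,0]],[[0,0,0],[0,0,0]]]'
python3 -c "
from plan import *
o=env.observe();print(o['position'],o['ft_force'],o['wrist_torque'])
grab('scene','s10');crop('s10',150,90,250,200,6,'c_s10')"
```

```text
time_s: 14.95
position: [0.5224, -0.2319, 0.1987]
tool_rot: [[0.153, 0.988, 0.0], [0.988, -0.153, 0.001], [0.001, 0.0, -1.0]]
ft_force: [1.0, -0.3, -2.6]
grip_width: 0.0154
time_s: 15.32
position: [0.5224, -0.232, 0.1959]
tool_rot: [[0.153, 0.988, 0.0], [0.988, -0.153, 0.0], [0.001, 0.0, -1.0]]
ft_force: [0.7, -0.3, -3.5]
grip_width: 0.0151
[ 0.5224 -0.232   0.1959] [ 0.6879 -0.2998 -3.474 ] [-0.1007 -0.066   0.3097]
```

View pics/c_s10.png

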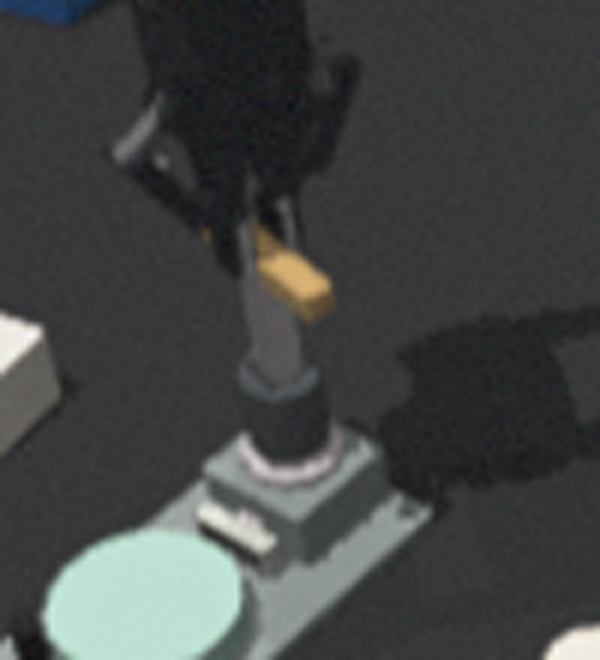

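Meshed at first try: the mouth is below the tooth tops and close to the flange. There is about 0.3 N m of yaw torque, so I'll ease that and go on down.

```bash
python3 -m pendant '[[[0,0,0],[0,0,-0.03]],[[0,0,0.02],[0,0,0]],[[0,0,0],[0,0,0]]]'
python3 -c "
from rig import env
o=env.observe();print(o['position'],o['ft_force'],o['wrist_torque'])"
python3 -m pendant '[[[0,0,0.015],[0,0,0]],[[0,0,0],[0,0,0]]]'
python3 -c "
from rig import env
o=env.observe();print(o['position'],o['ft_force'],o['wrist_torque'])"
```

```text
time_s: 15.75
position: [0.5224, -0.2319, 0.1938]
tool_rot: [[0.107, 0.994, 0.0], [0.994, -0.107, 0.001], [0.001, 0.0, -1.0]]
ft_force: [-0.5, -0.3, -3.6]
grip_width: 0.0157
[ 0.52236008 -0.23191081  0.19377132] [-0.53244097 -0.34011867 -3.56198978] [-0.05513034 -0.00629875 -0.05971273]
time_s: 16.0
position: [0.5224, -0.232, 0.1923]
tool_rot: [[0.106, 0.994, 0.0], [0.994, -0.106, 0.001], [0.001, 0.0, -1.0]]
ft_force: [-0.4, 0.0, -3.8]
grip_width: 0.0153
[ 0.52243256 -0.23199685  0.1923477 ] [-0.36053252  0.04706882 -3.7533682 ] [ 0.02620364 -0.0222389  -0.19655089]
```

```bash
python3 -m pendant '[[[0,0,0.015],[0,0,0.005]],[[0,0,0],[0,0,0]]]'
python3 -m pendant '[[[0,0,0.015],[0,0,0]],[[0,0,0],[0,0,0]]]'
python3 -c "
from rig import env
o=env.observe();print(o['position'],o['ft_force'],o['wrist_torque'])"
```

```text
time_s: 16.25
position: [0.5224, -0.232, 0.1909]
tool_rot: [[0.114, 0.993, 0.0], [0.993, -0.114, 0.0], [0.001, 0.0, -1.0]]
ft_force: [-0.5, -0.1, -4.3]
grip_width: 0.0156
time_s: 16.5
position: [0.5227, -0.2322, 0.1901]
tool_rot: [[0.114, 0.993, 0.002], [0.993, -0.114, -0.001], [-0.0, 0.002, -1.0]]
ft_force: [0.7, 0.6, 1.8]
grip_width: 0.0157
[ 0.52273599 -0.23220934  0.19013265] [0.66852188 0.56856811 1.82381487] [0.23388736 0.05481544 0.49374362]
```

```bash
python3 -m pendant '[[[0,0,0.01],[0,0,-0.01]],[[0,0,0],[0,0,0]],[[0,0,0],[0,0,0]]]'
python3 -c "
from plan import *
o=env.observe();print(o['position'],o['ft_force'],o['wrist_torque'])
grab('scene','s11');crop('s11',150,90,250,200,6,'c_s11')"
```

```text
time_s: 16.88
position: [0.5231, -0.2325, 0.19]
tool_rot: [[0.098, 0.995, 0.003], [0.995, -0.098, -0.002], [-0.002, 0.004, -1.0]]
ft_force: [0.5, -0.2, 7.6]
grip_width: 0.0156
[ 0.5231 -0.2325  0.19  ] [ 0.5337 -0.2416  7.5689] [-0.0381  0.1054  0.3902]
```

View pics/c_s11.png

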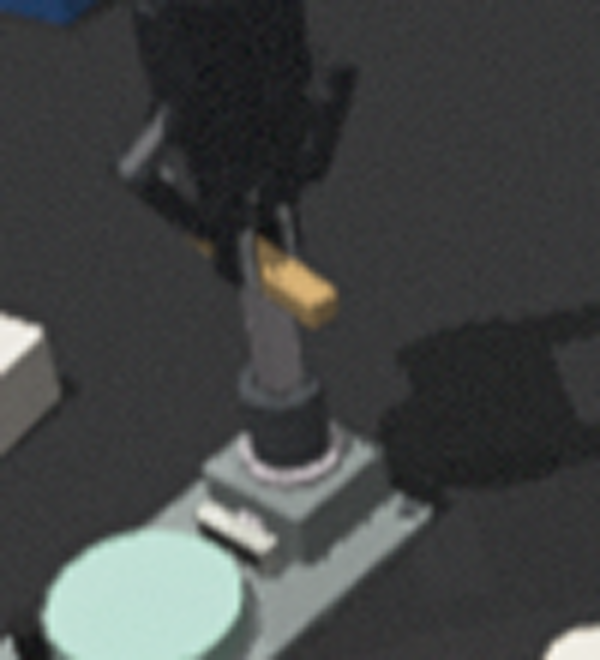

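Contact came at TCP z 0.190, where I expected 0.192 for fully home. Releasing now.

```bash
python3 -m pendant '[[[0,0,-0.012],[0,0,0]],[[0,0,0],[0,0,0]],[[0,0,0],[0,0,0]],[[0,0,0],[0,0,0]],[[0,0,0],[0,0,0]],[[0,0,0],[0,0,0]],[[0,0,0],[0,0,0]],[[0,0,0],[0,0,0]]]' 1 60
python3 -c "
from plan import *
o=env.observe();print(o['q'],o['position'],o['ft_force'],o['wrist_torque'])
grab('scene','s12');crop('s12',150,90,250,200,6,'c_s12');grab('wrist','w12')"
```

```text
time_s: 17.92
position: [0.5225, -0.232, 0.1897]
tool_rot: [[0.098, 0.995, 0.001], [0.995, -0.098, 0.0], [0.0, 0.001, -1.0]]
ft_force: [-0.3, 0.3, 0.2]
grip_width: 0.0853
[-35.8225  26.7748  76.614    0.036   76.593  -30.1843] [ 0.5225 -0.232   0.1897] [-0.3413  0.341   0.1888] [-0.0392 -0.0224  0.0322]
```

View pics/c_s12.png

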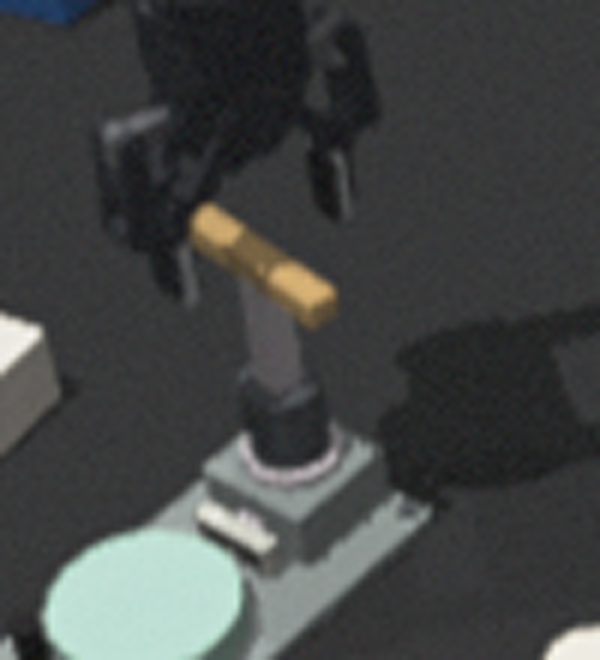

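View pics/w12.png

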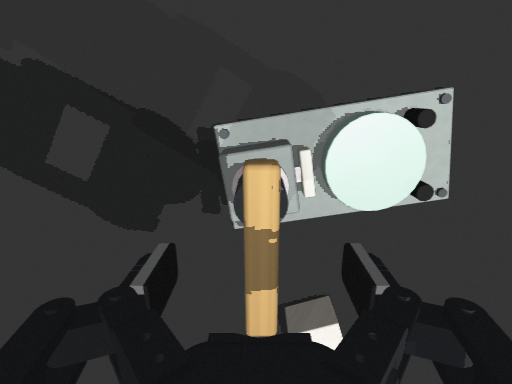

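Run:
```python
from plan import *
s=load("s12");o=env.observe();R=o["tool_rot"];ax=np.array([.5228,-.2322,0])
for h in (0,.006,.018):
  print(h,[((proj(s,ax+[0,0,.058+.128+h]+a*R[:,0]+b*R[:,1])-[150,90])*6).round(0).tolist() for a,b in ((.05,.009),(.05,-.009),(-.05,.009))], ((proj(s,ax+[0,0,.104+h])-[150,90])*6).round(0), ((proj(s,ax+[0,0,.058])-[150,90])*6).round(0))
```

```text
0 [[308.0, 303.0], [337.0, 286.0], [180.0, 213.0]] [278. 376.] [290. 442.]
0.006 [[306.0, 293.0], [335.0, 276.0], [178.0, 204.0]] [277. 367.] [290. 442.]
0.018 [[303.0, 273.0], [333.0, 256.0], [174.0, 184.0]] [274. 350.] [290. 442.]
```

Key stands free on the spindle, and the projected bar height agrees with fully home (an offset of 6 mm would be visible). Regripping the bar 10 mm lower.

```bash
python3 -m pendant '[[[0,0,0.05],[0,0,0]],[[0,0,0.05],[0,0,0]],[[0,0,0],[0,0,0]]]' 1 60
python3 -m pendant '[[[0,0,0],[0,0,0]],[[0,0,0],[0,0,0]],[[0,0,0],[0,0,0]],[[0,0,0],[0,0,0]],[[0,0,0],[0,0,0]],[[0,0,0],[0,0,0]]]' -1 100
python3 -c "
from plan import *
o=env.observe();print(o['q'],o['position'],o['ft_force'],o['wrist_torque'])"
python3 -m pendant '[[[0,0,0],[0,0,0.04]],[[0,0,0],[0,0,0.04]],[[0,0,0],[0,0,0.04]],[[0,0,0],[0,0,0.04]]]'
python3 -c "
from plan import *
o=env.observe();print(o['q'],o['position'],o['ft_force'],o['wrist_torque'])"
```

```text
time_s: 18.4
position: [0.5223, -0.2319, 0.1791]
tool_rot: [[0.098, 0.995, -0.0], [0.995, -0.098, 0.001], [0.001, -0.0, -1.0]]
ft_force: [0.2, 0.2, 1.0]
grip_width: 0.0857
time_s: 19.15
position: [0.5227, -0.2321, 0.18]
tool_rot: [[0.098, 0.995, 0.002], [0.995, -0.098, -0.0], [0.0, 0.002, -1.0]]
ft_force: [1.3, 0.6, 2.6]
grip_width: 0.0161
[-35.8198  27.2978  77.4386   0.0471  75.1886 -30.1837] [ 0.5227 -0.2321  0.18  ] [1.2637 0.644  2.6314] [ 0.0492 -0.2094 -0.0452]
time_s: 19.65
position: [0.5227, -0.2322, 0.1801]
tool_rot: [[0.345, 0.939, 0.001], [0.939, -0.345, -0.0], [0.0, 0.002, -1.0]]
ft_force: [0.9, -1.4, 3.4]
grip_width: 0.0166
[-35.8233  27.2975  77.4372   0.0314  75.1822 -15.6785] [ 0.5227 -0.2322  0.1801] [ 0.9315 -1.3841  3.4285] [ 0.013  -0.1442  0.1377]
```

```bash
cat > st.py <<'E'
from rig import env
import numpy as np
o=env.observe();print("q6",o['q'][5].round(2),"F",o['ft_force'].round(1),"T",o['wrist_torque'].round(3),"w",round(o['grip_width'],4),"pos",o['position'].round(4))
E
for i in 1 2; do python3 st.py >/dev/null; done
python3 -m pendant '[[[0,0,0],[0,0,0.03]],[[0,0,0],[0,0,0.03]],[[0,0,0],[0,0,0.03]]]' >/dev/null; python3 st.py
python3 -m pendant '[[[0,0,0],[0,0,0.03]],[[0,0,0],[0,0,0.03]]]' > /dev/null; python3 st.py
python3 -m pendant '[[[0,0,0],[0,0,0.03]],[[0,0,0],[0,0,0.03]]]' > /dev/null; python3 st.py
```

```text
q6 -7.61 F [ 1.6 -0.2  2.6] T [-0.032 -0.155  0.145] w 0.0159 pos [ 0.5227 -0.2322  0.18  ]
q6 -2.21 F [ 0.7 -0.2  3.5] T [ 0.032 -0.165  0.122] w 0.0164 pos [ 0.5227 -0.2322  0.18  ]
q6 3.19 F [1.2 0.  2.3] T [-0.005 -0.177  0.169] w 0.0165 pos [ 0.5227 -0.2322  0.18  ]
```

```bash
python3 -m pendant '[[[0,0,0],[0,0,0.03]],[[0,0,0],[0,0,0.03]]]' > /dev/null; python3 st.py
python3 -m pendant '[[[0,0,0],[0,0,0.03]],[[0,0,0],[0,0,0.03]]]' > /dev/null; python3 st.py
python3 -m pendant '[[[0,0,0],[0,0,0.03]],[[0,0,0],[0,0,0.03]]]' > /dev/null; python3 st.py
```

```text
q6 8.59 F [1.4 0.3 4. ] T [-0.014 -0.175  0.12 ] w 0.0162 pos [ 0.5227 -0.2322  0.18  ]
q6 13.99 F [1.2 0.1 2.4] T [ 0.03  -0.258  0.132] w 0.0163 pos [ 0.5228 -0.2322  0.18  ]
q6 19.4 F [ 0.8 -0.2  3.2] T [ 0.017 -0.31   0.117] w 0.0163 pos [ 0.5228 -0.2322  0.18  ]
```

```bash
python3 -m pendant '[[[0,0,0],[0,0,0.03]],[[0,0,0],[0,0,0.03]]]' > /dev/null; python3 st.py
python3 -m pendant '[[[0,0,0],[0,0,0.03]],[[0,0,0],[0,0,0.03]]]' > /dev/null; python3 st.py
```

```text
q6 24.79 F [ 1.3 -1.   2.1] T [-0.008 -0.285  0.172] w 0.0163 pos [ 0.5228 -0.2322  0.18  ]
q6 30.19 F [ 1.2 -0.7  2. ] T [-0.012 -0.296  0.11 ] w 0.0163 pos [ 0.5228 -0.2322  0.1801]
```

```bash
python3 -m pendant '[[[0,0,0],[0,0,0.03]],[[0,0,0],[0,0,0.03]]]' > /dev/null; python3 st.py
```

```text
q6 35.59 F [2.  0.1 3.1] T [ 0.038 -0.34   0.161] w 0.0165 pos [ 0.5228 -0.2322  0.18  ]
```

```bash
python3 -m pendant '[[[0,0,0],[0,0,0.03]],[[0,0,0],[0,0,0.02]]]' > /dev/null; python3 st.py
```

```text
q6 40.07 F [ 2.2 -0.9  4. ] T [ 0.001 -0.427  0.389] w 0.0164 pos [ 0.5228 -0.2322  0.18  ]
```

```bash
python3 -m pendant '[[[0,0,0],[0,0,0.03]],[[0,0,0],[0,0,0.02]]]' > /dev/null; python3 st.py
```

```text
q6 44.56 F [ 2.  -0.9  4. ] T [ 0.004 -0.494  0.556] w 0.0163 pos [ 0.5228 -0.2322  0.18  ]
```

```bash
python3 -m pendant '[[[0,0,0],[0,0,0.03]],[[0,0,0],[0,0,0.02]]]' > /dev/null; python3 st.py
python3 - <<'E'
from plan import *
grab('wrist','w13')
E
```

```text
q6 49.08 F [ 3.5 -0.5  4.9] T [-0.039 -0.563  0.567] w 0.0163 pos [ 0.5228 -0.2322  0.18  ]
```

View pics/w13.png

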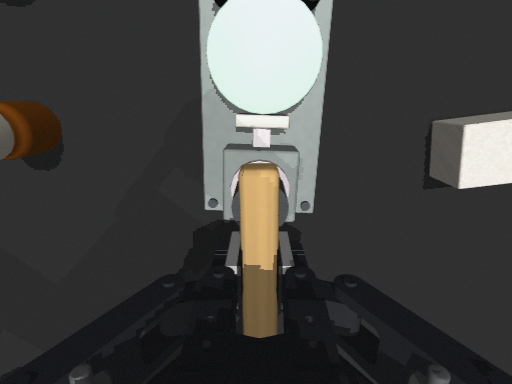

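Torque has risen to 0.556 and then levelled at 0.567 N m, so the clutch is slipping, by about 5° so far. I'll turn about 9° more so it has clearly given, which stays well below 45°.

```bash
python3 -m pendant '[[[0,0,0],[0,0,0.03]],[[0,0,0],[0,0,0.02]]]' > /dev/null; python3 st.py
python3 -m pendant '[[[0,0,0],[0,0,0.03]],[[0,0,0],[0,0,0.02]]]' > /dev/null; python3 st.py
python3 -m pendant '[[[0,0,0],[0,0,0]],[[0,0,0],[0,0,0]]]' > /dev/null; python3 st.py
```

```text
q6 53.56 F [ 4.4 -0.1  4.9] T [-0.009 -0.694  0.534] w 0.0163 pos [ 0.5228 -0.2322  0.18  ]
q6 58.07 F [ 3.8 -1.   4.6] T [-0.013 -0.689  0.559] w 0.0163 pos [ 0.5228 -0.2322  0.18  ]
q6 58.01 F [ 3.8 -0.2  5.5] T [-0.065 -0.664  0.338] w 0.0161 pos [ 0.5228 -0.2322  0.18  ]
```

Level torque and then the drop to 0.34 on stopping confirm the clutch slipped, by about 0.24 rad. Releasing and withdrawing upward.

```bash
python3 -m pendant '[[[0,0,0],[0,0,0]],[[0,0,0],[0,0,0]],[[0,0,0],[0,0,0]],[[0,0,0],[0,0,0]],[[0,0,0],[0,0,0]],[[0,0,0],[0,0,0]]]' 1 60
python3 st.py
python3 -m pendant '[[[0,0,-0.1],[0,0,0]],[[0,0,-0.2],[0,0,0]],[[0,0,-0.3],[0,0,0]],[[0,0,-0.3],[0,0,0]],[[0,0,-0.2],[0,0,0]],[[0,0,0],[0,0,0]],[[0,0,0],[0,0,0]]]'
python3 - <<'E'
from plan import *
grab('scene','s14');crop('s14',130,90,270,230,5,'c_s14');grab('wrist','w14')
s=load("s14");o=env.observe();R=o["tool_rot"];ax=np.array([.5228,-.2322,0])
for h in (0,.006):
  print(h,[((proj(s,ax+[0,0,.186+h]+a*R[:,0]+b*R[:,1])-[130,90])*5).round(0).tolist() for a,b in ((.05,.009),(.05,-.009),(-.05,.009),(-.05,-.009))])
w=load("w14")
print([proj(w,ax+[0,0,.186]+a*R[:,0]+b*R[:,1]).round(0).tolist() for a,b in ((.05,.009),(.05,-.009),(-.05,.009),(-.05,-.009))],proj(w,ax+[0,0,.058]))
E
```

```text
time_s: 24.32
position: [0.5225, -0.232, 0.1797]
tool_rot: [[0.998, -0.067, 0.001], [-0.067, -0.998, 0.0], [0.001, -0.0, -1.0]]
ft_force: [0.8, -0.1, -1.1]
grip_width: 0.0851
q6 58.02 F [ 0.8 -0.1 -1.1] T [ 0.013  0.009 -0.   ] w 0.0851 pos [ 0.5225 -0.232   0.1797]
time_s: 25.2
position: [0.5222, -0.2319, 0.2889]
tool_rot: [[0.998, -0.067, -0.0], [-0.067, -0.998, 0.001], [-0.0, -0.001, -1.0]]
ft_force: [0.5, -0.2, -1.2]
grip_width: 0.0853
0 [[237.0, 241.0], [257.0, 254.0], [368.0, 163.0], [388.0, 175.0]]
0.006 [[235.0, 233.0], [255.0, 246.0], [367.0, 154.0], [387.0, 167.0]]
[[273.0, 135.0], [250.0, 135.0], [271.0, 249.0], [251.0, 249.0]] [260.6178 162.942 ]
```

View pics/c_s14.png

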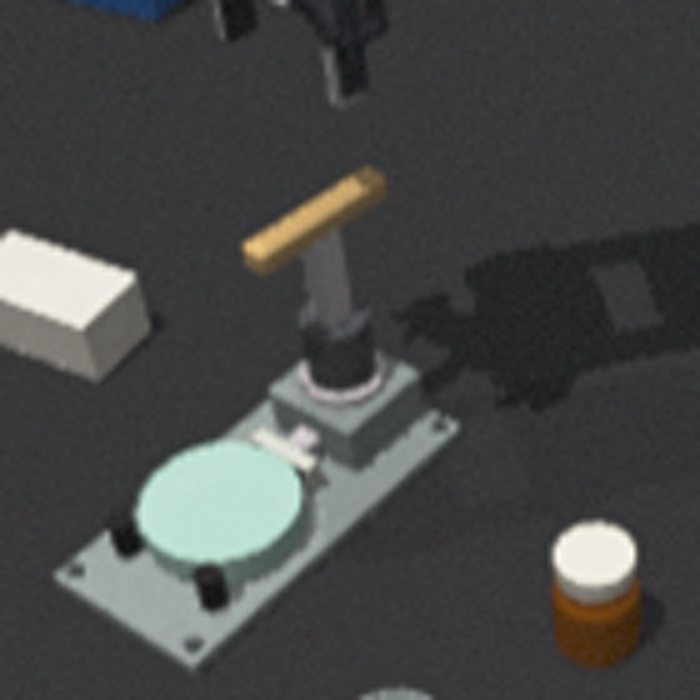

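View pics/w14.png

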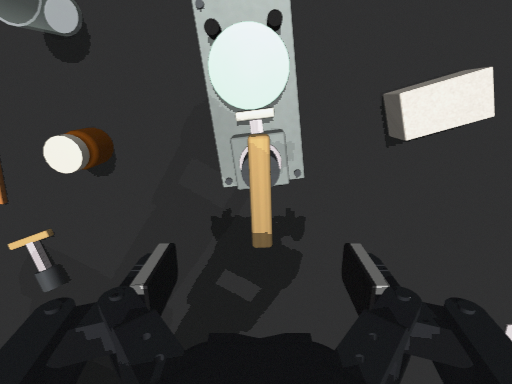

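View pics/s14.png

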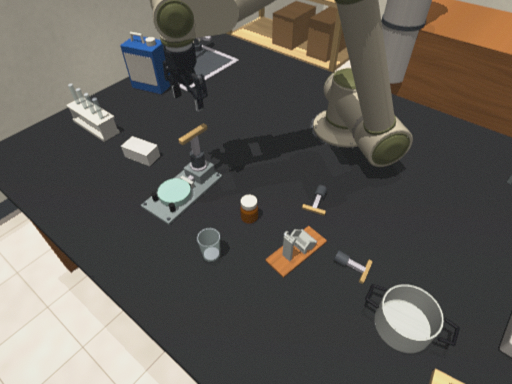

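The jaw touches the glass, the key stands upright and home, and the jar, beaker, carton and pan have not moved. Handing in.

```bash
python3 -c "
from rig import env
print(env.close_job())"
```

```text
the job is handed in; nothing more can be done
None
```

The job is handed in; it took about 25 s of the 67 s allowed, and no verdict was reported.

**What I did:** I took the largest T-key from the rest by its crossbar and lifted it straight up. I stood it upright and lowered it over the spindle. The teeth meshed at the first try without any rocking, and the key stopped on the flange. I let go of it there, took it again by the crossbar and turned it clockwise about 88°.

**Clutch:**
- The torque stayed near 0.12–0.17 N m while the jaw closed.
- It then rose and levelled at 0.53–0.57 N m over roughly the last 14° of turn.
- It dropped to 0.34 N m when I stopped.
- From this I estimate about 0.24 rad of slip. That comes from the torque and wrist angle; the clutch itself gives no direct reading.

**Last checks:**
- **Key:** the last pictures show it upright and home, with the bar within a few crop pixels of where I predicted it. The bar sits about 2° off the tool's angle, so it sprang back slightly on release.
- **Jaw:** it appears to touch the glass. This is judged from the pictures and the torque only.
- **Bystanders:** the jar, beaker, carton and pan look unmoved.
- **Robot:** the gripper is open and clear, about 0.1 m above the key.

**Disagreement:** the cameras put the spindle in places about 3 mm apart (scene and top against wrist). I aimed between them, and the fit met almost no sideways force.

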